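# Change the wick stand over to a fresh reel

## Task

Change the wick stand over to the fresh reel: slide the keeper bar open by its black knob, lift every used reel off its spindle and set it down flat in the plywood tray, one to a bay, put the fresh reel from the table right down over the spindle next to the hook's post, then slide the keeper bar back fully home against its closed end stop. Turn the empty swivel hook so that it faces straight out to the front of the stand and only then hang the guide pulley on it by the slot in its strap, so that it hangs free with the hook still facing the front. Leave the candle, the scissors and the lighter where they are.

Things in the scene. Friction and masses are not known exactly. Their poses are not given: they have to be found in the camera images.
- stand: Wick stand, fixed: grey base plate 145 x 385 x 8 mm. Origin on the table under the middle of its row of four upright spindles; x points to the stand's back (away from the robot), y to its left along the row. Spindles (10 mm thick, tops 75 mm above the table) at x = 0, y = -114, -38, 38, 114 mm; at y = -205 mm a post 18 mm thick carries the swivel hook.
- keeper (a joint): Keeper bar sliding along the stand's back, m. 0 = closed end stop: tongues (12 mm wide, underside 55 mm above the table) lie over the rear edges of the reels, so that none can go on or off. It slides to the stand's left (+y); 0.038 = open end stop, every tongue midway between two spindles. About 2.5 N of friction; it stays where it is left.
- keeper_knob (a point): Middle of the keeper bar's black knob (20 mm across, its grip 26 mm tall on a thin stem, top 90 mm above the table, 13 mm above this point). It moves with the bar.
- hook (a joint): Swivel hook on the post, rad. 0 = points straight out to the front of the stand (its -x, the robot's side); grows as it turns to the stand's left, over the row of reels (1.57: along the row, to +y), then to the back. Range -1.3 to 2.6, no stop or click at 0; friction about 0.07 N m, it stays where it is left.
- hook_axis (a point): Point on the hook's vertical turning axis at the height of its wire's centre line (150 mm above the table). The brass collar round it is 26 mm across and ends 14 mm above this point.
- hook_seat (a point): Top of the hook's 8 mm wire at the shallow dip where a thing hangs, 48 mm out from the axis. Outside the dip the wire turns up to a tip that ends 77 mm from the axis, its top 19 mm above this point. x of this frame points from the dip back to the axis, z up.
- guide: Guide pulley, loose, 0.22 kg, upright on its foot 40 (x) x 50 (y) x 12 mm; origin under the foot's middle. A white pulley between cheeks reaches 51 mm up; above it a flat strap 9 mm thick (x), 36 wide (y), with a hanging slot right through along x, 22 wide (y), from 51 to 92 mm up. Over the slot a solid grip tab from 92 to 128 mm, 9 (x) by 36 (y).
- guide_eye (a point): Middle of the top edge of the guide's hanging slot (92 mm above its underside): the edge that rests on the hook's wire when the guide hangs.
- tray: Low plywood tray 142 x 142 x 18 mm, fixed, with four square bays (63 mm inside; floor 5 mm above the table, outer walls 18 mm and dividers 16 mm above the table). Origin under its centre; sides along x and y.
- bay_0 (a point): Centre of the floor of one bay of the tray.
- reel_0: Used reel of wick, a ring 47 mm across and 40 mm tall with a bore of 18 mm right through, about 0.06 kg, loose; origin in the middle of its underside, z along its axis. May be absent; it starts on a spindle of the stand, its underside 12 mm above the table.
- bay_1 (a point): Centre of the floor of one bay of the tray.
- reel_1: Used reel of wick, a ring 47 mm across and 40 mm tall with a bore of 18 mm right through, about 0.06 kg, loose; origin in the middle of its underside, z along its axis. May be absent; it starts on a spindle of the stand, its underside 12 mm above the table.
- bay_2 (a point): Centre of the floor of one bay of the tray.
- reel_2: Used reel of wick, a ring 47 mm across and 40 mm tall with a bore of 18 mm right through, about 0.06 kg, loose; origin in the middle of its underside, z along its axis. May be absent; it starts on a spindle of the stand, its underside 12 mm above the table.
- bay_3 (a point): Centre of the floor of one bay of the tray.
- reel_3: Used reel of wick, a ring 47 mm across and 40 mm tall with a bore of 18 mm right through, about 0.06 kg, loose; origin in the middle of its underside, z along its axis. May be absent; it starts on a spindle of the stand, its underside 12 mm above the table.
- jar_candle: Bystander: a poured candle in a straight glass, 68 mm across, 78 mm tall; origin under its middle. Leave alone.
- snips: Bystander: blue-handled scissors, 87 x 199 x 9 mm, lying flat. Leave alone.
- gas_lighter: Bystander: green gas lighter, 24 x 78 x 14 mm, lying flat. Leave alone.
- spindle_end (a point): Middle of the washer at the foot of the spindle next to the hook's post, 12 mm above the table (where the underside of a seated reel lies); the spindle's rounded tip is 63 mm above this point. z up.
- fresh_reel: The fresh reel of wick, standing upright on the table by itself: a ring 52 mm across (a little larger than the used reels) and 40 mm tall with a bore of 18 mm right through, 0.08 kg, loose; origin in the middle of its underside, z along its axis.

How it is judged:
On the way, in this order (a step that is already met when the one before it is completed fails the run):
1. the hook faces the front, within 0.25 rad, while the guide pulley is not yet on it (value of joint hook between -0.25 and 0.25 rad and distance between guide_eye and hook_seat above 0.05 m), for 0.2 s.
2. the guide pulley hangs on the hook, the hook facing the front (value of joint hook between -0.25 and 0.25 rad and x of guide_eye in the frame of hook_seat between -0.022 and 0.032 m and y of guide_eye in the frame of hook_seat between -0.012 and 0.012 m and z of guide_eye in the frame of hook_seat between -0.006 and 0.009 m and angle between guide's own z axis and vertical below 0.2 rad), for 0.3 s.
At the end, for the whole second after the job is handed in: Hook within 0.25 rad of front; guide on its wire by the slot (9 mm in height, 12 mm sideways), upright to 0.2 rad; keeper within 3 mm of closed; fresh reel seated on the spindle by the post (4 mm in height); every used reel flat and at rest on a bay's floor, within 16 mm of its centre (all of step 2 and (horizontal distance between reel_0 and bay_0 below 0.016 m or horizontal distance between reel_0 and bay_1 below 0.016 m or horizontal distance between reel_0 and bay_2 below 0.016 m or horizontal distance between reel_0 and bay_3 below 0.016 m) and z of each of reel_0, reel_1, reel_2, reel_3 in the frame of tray below 0.01 m and angle between each of reel_0, reel_1, reel_2, reel_3's own z axis and vertical below 0.12 rad and linear speed of each of reel_0, reel_1, reel_2, reel_3 below 0.03 m/s and (horizontal distance between reel_1 and bay_0 below 0.016 m or horizontal distance between reel_1 and bay_1 below 0.016 m or horizontal distance between reel_1 and bay_2 below 0.016 m or horizontal distance between reel_1 and bay_3 below 0.016 m) and (horizontal distance between reel_2 and bay_0 below 0.016 m or horizontal distance between reel_2 and bay_1 below 0.016 m or horizontal distance between reel_2 and bay_2 below 0.016 m or horizontal distance between reel_2 and bay_3 below 0.016 m) and (horizontal distance between reel_3 and bay_0 below 0.016 m or horizontal distance between reel_3 and bay_1 below 0.016 m or horizontal distance between reel_3 and bay_2 below 0.016 m or horizontal distance between reel_3 and bay_3 below 0.016 m) and value of joint keeper below 0.003 m and horizontal distance between fresh_reel and spindle_end below 0.007 m and z of fresh_reel in the frame of stand below 0.016 m and angle between fresh_reel's own z axis and vertical below 0.1 rad); the robot touches nothing.
It fails at once if the candle is pushed more than 40 mm from its place (distance of jar_candle from where it was at the start of the episode above 0.04 m).
It fails at once if the pair of scissors is pushed more than 40 mm from its place (distance of snips from where it was at the start of the episode above 0.04 m).
It fails at once if the lighter is pushed more than 40 mm from its place (distance of gas_lighter from where it was at the start of the episode above 0.04 m).
Of reel_0, reel_1, reel_2, reel_3 only 2 to 4 are there at a start; the rules pass over those that are not, and their reading is None.
At some moment in a run one of guide, fresh_reel may be knocked a few centimetres aside while the robot is not near it.
Once in a run the grip may slacken for a moment while it holds something.
It also fails if it takes over 210 s, if anything falls off the work surface, if the arm or the gripper's body presses on something with over 40 N, if the wrist force passes 120 N, or if a joint passes its speed limit or range.

## Robot

A 6-joint arm with a two-finger parallel gripper is mounted at the origin on a cart in front of the work surface, level with it; the furniture and walls round the work are solid. World frame = base frame: x ahead of the robot, y to its left, z up, the work surface at z = 0. Lengths are in m, angles in rad, forces in N, time in s.
With the tool pointing down it reaches from about 0.325 to 0.925 m from the base axis. Payload 3.1 kg.
Tool frame: the origin (TCP) lies at the very end of the fingers, on their centre line; the grasp point (between the pads) lies 19 mm behind it (hold_point_z is the distance from the TCP to the grasp point, in m); z points along the fingers, y is the line along which they close (so a half turn about z gives the same grasp; the last joint's range is limited). The gripper opens to 85 mm and grips with 20 to 120 N. Pads are 22 mm wide; open, the fingers measure 114 mm over their backs; the gripper's body (76 mm by 85 mm) begins 54 mm behind the grasp point. The pads swing forward as they close: fully open they stand 13 mm farther back than shut.
Start: joints at [-1.407, 0.217, 1.613, -0, 1.311, -0.112], TCP at [0.17, -0.601, 0.231] pointing down, gripper open.
Joint ranges: [-2.75, 2.75], [-0.78, 2.1], [0.31, 2.55], [-1.13, 4.27], [0.13, 2.63], [-2.58, 2.58]. Speed limits (rad/s): [2.79, 2.79, 3.14, 3.14, 3.14, 3.14].

## Interface

Orientations are given as a unit quaternion [x, y, z, w].
In Python, from workcell import observe, capture, finish_job, hold_point_z gives the robot as it stands. The module is installed in compiled form; this text tells all that it offers.
- The arm moves only by the tool arm_command, never from a script. Its argument "motion" is a list of rows, each an object of numbers: "dx", "dy", "dz": the shift along the world's x, y, z in m; "turn": the turn about the world's z in rad. In form: [{"dx": .., "dy": .., "dz": .., "turn": ..}, ...]. A call has 1 to 10 rows; each row is the pose to reach, as a shift and turn from the pose commanded when the call began; what a row does not reach only later rows make up. A row lasts 1/10 s, in which the tool goes at most 50 mm and 8.59 degrees, less where a joint would pass 70% of its speed; a pose out of reach is approached as far as the arm can. A call with a gripper value outside its range is refused whole. "grip" is the closure, from 0 (fully open) to 1 (shut), set as the call begins (left out, the last holds). The fingers move at their own pace and stop on an object; "force" is the grip in N (left out, the last holds). Time passes only in rows, so rows that repeat a pose let the fingers close. It gives the time, the measured TCP pose, the force, the opening and the grip force at its end, in the units of the state.
- observe(): the state, without advancing time (a new reading comes with each control period).
- capture(name): name is "side" or "top"; returns a dict with "img" (420x560x3 uint8, red, green, blue), "z_map" (420x560 float32, m along the optical axis (not along the pixel's ray), 0 where there is no reading), "fx", "fy", "cx", "cy" (pixels), "position" and "orientation" of the camera in the world. Camera axes: x right, y up, looking along -z (the intrinsics and any distortion apply to the point x, -y, -z); pixel columns grow to the right and rows downward; lengths in m; the calibration is good to about 2 mm. A picture is of the moment at which its call begins.
- finish_job(): hands the job in; it is judged then, once.
The state is a dict: "time": time; "joint_pos": joint angles; "joint_vel": joint speeds; "joint_torque": joint torques, N m; "ee_pos": TCP position; "tool_rot": TCP orientation; "ft_force": force on the tool from outside, world axes, zero at the start; "moment": the same for the moment, N m; "width": opening from 0.0 (shut) to 1.0 (fully open); "gripper_force": force on a finger pad.
Only numpy, scipy, OpenCV 4.12 (cv2) and the standard library are available. Lean on these libraries where they do the work, as an engineer would, in place of code of your own. Each camera call takes 0.05 s, during which the arm holds its last target. There are 200 camera calls.

## Working session

There is one attempt and no reset: what is moved stays moved. The work goes in short steps, Python scripts to look and compute and a tool call to move; the robot and the scene stay as the last step left them, time stands still between calls to the robot, and variables do not carry over. Pictures are saved under pics/ and viewed, at most 14 in all, crops included, and the job is handed in when it is done.

Besides the shell and the picture viewer there is one more tool, called by a JSON object that holds its "method" and its "body". arm_command: Moves the arm, as the interface text tells. Its arguments: {"type":"object","properties":{"motion":{"type":"array"},"grip":{"type":"number"},"force":{"type":"number"}},"required":["motion"]}

```bash
mkdir -p pics; cat > h.py <<'E'
import numpy as np, cv2
from scipy.spatial.transform import Rotation as R
from workcell import observe, capture, finish_job, hold_point_z
def cloud(c):
    z=c["z_map"]; v,u=np.mgrid[:z.shape[0],:z.shape[1]]
    p=np.stack([(u-c["cx"])/c["fx"]*z,-(v-c["cy"])/c["fy"]*z,-z],-1)
    w=p@R.from_quat(c["orientation"]).as_matrix().T+np.array(c["position"])
    w[z==0]=np.nan
    return w
def save(c,n,box=None,s=1):
    im=c["img"][...,::-1]
    if box: im=im[box[1]:box[3],box[0]:box[2]]
    cv2.imwrite("pics/"+n+".png",cv2.resize(im,None,fx=s,fy=s,interpolation=cv2.INTER_CUBIC))
E
python3 - <<'E'
from h import *
print(hold_point_z,observe())
for n in("top","side"):
    c=capture(n); save(c,n+"0"); np.savez(n+"0.npz",**c)
    print(n,{k:c[k] for k in c if k not in("img","z_map")})
E
```

```text
0.0187 {'time': 0.0, 'joint_pos': array([-1.40722406e+00,  2.17779695e-01,  1.61490088e+00, -1.93578086e-05,
        1.31130016e+00, -1.12176624e-01]), 'joint_vel': array([ 5.06722801e-04, -4.99953156e-05, -2.30792842e-04,  1.15206449e-03,
        1.79625491e-03, -3.38344865e-04]), 'joint_torque': array([ 3.09319021e-04, -3.96843696e+01, -3.03855658e+01, -1.48807349e-04,
        9.81867401e-03, -3.01883787e-06]), 'ee_pos': array([ 0.17006571, -0.60058373,  0.22996979]), 'tool_rot': array([ 9.90509317e-01,  1.37440415e-01, -4.00297287e-05, -1.19340902e-03]), 'ft_force': array([-1.08712001, -0.33714449,  0.77549221]), 'moment': array([-0.01299851, -0.04886755,  0.01915801]), 'gripper_force': 0.0, 'width': 1.0010824200675525}
top {'fx': 468.3878533914173, 'fy': 468.3878533914173, 'cx': 285.25325073562743, 'cy': 209.27746555538232, 'position': array([0.29587886, 0.00374872, 1.26472091]), 'orientation': array([-0.07422042,  0.07505594,  0.71763371, -0.68837475])}
side {'fx': 447.5571696194678, 'fy': 447.5571696194678, 'cx': 276.1686692249653, 'cy': 207.36373847309892, 'position': array([ 0.25736626, -1.09986563,  0.78837463]), 'orientation': array([ 0.48991531, -0.05141146, -0.1109189 ,  0.86315517])}
```

View pics/top0.png

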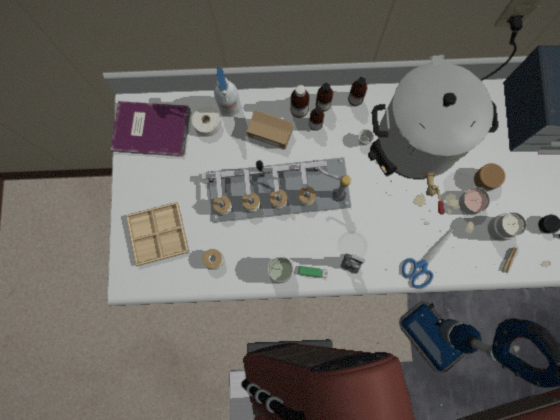

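View pics/side0.png

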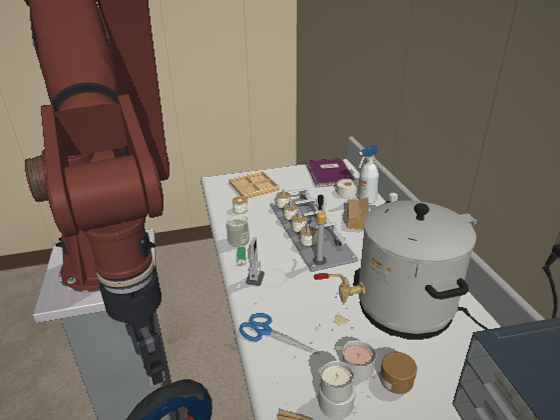

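```bash
python3 - <<'E'
from h import *
c=dict(np.load("top0.npz")); save(c,"top0c",(195,145,375,280),4.4)
w=cloud(c)
for n,(u,v) in dict(r0=(222,205),r1=(251,202),r2=(279,199),r3=(307,196),fresh=(212,259),collar=(345,181),knob=(260,166),guide=(352,263),tray=(157,234),candle=(280,270)).items():
    print(n,np.round(w[v,u],3), np.round(np.nanmax(w[v-12:v+13,u-12:u+13,2]),3))
E
```

```text
r0 [0.573 0.163 0.058] 0.078
r1 [0.58  0.087 0.051] 0.078
r2 [0.584 0.012 0.057] 0.077
r3 [ 0.589 -0.062  0.056] 0.076
fresh [0.437 0.199 0.008] 0.048
collar [ 0.596 -0.151  0.164] 0.167
knob [0.665 0.058 0.095] 0.095
guide [ 0.408 -0.17   0.046] 0.134
tray [0.51  0.345 0.017] 0.023
candle [0.397 0.017 0.054] 0.084
```

View pics/top0c.png

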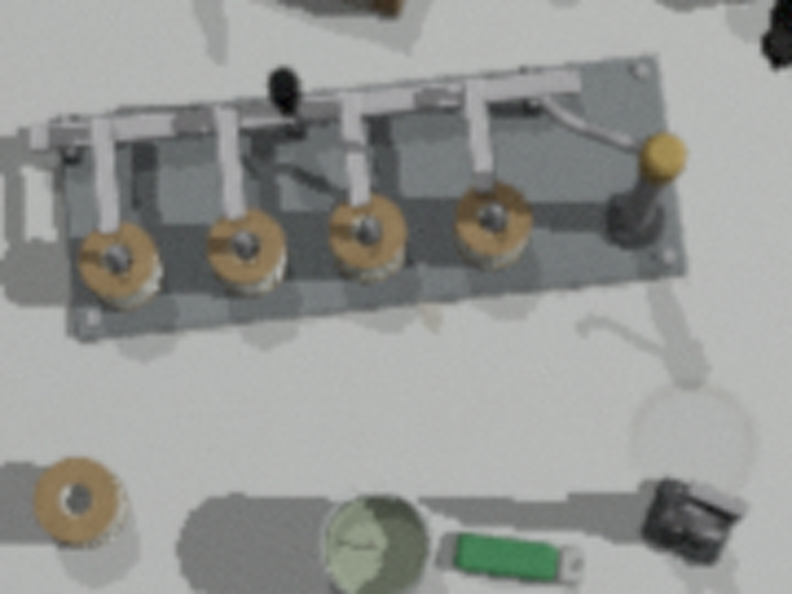

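```bash
cat >> h.py <<'E'
def sel(w,xy,r,z0,z1):
    P=w.reshape(-1,3); P=P[~np.isnan(P[:,0])]
    return P[(np.hypot(P[:,0]-xy[0],P[:,1]-xy[1])<r)&(P[:,2]>z0)&(P[:,2]<z1)]
def circ(P): # min enclosing circle centre of top pts
    (x,y),r=cv2.minEnclosingCircle(P[:,:2].astype(np.float32)); return np.round([x,y,r,len(P),np.median(P[:,2])],4)
E
python3 - <<'E'
from h import *
c=dict(np.load("top0.npz")); w=cloud(c)
for n,xy in dict(r0=(.573,.16),r1=(.58,.085),r2=(.584,.01),r3=(.589,-.065),fresh=(.437,.2)).items():
    zz=(.045,.059) if n!="fresh" else (.033,.05)
    P=sel(w,xy,.032,*zz); print(n,circ(P),np.round(P[:,:2].mean(0),4))
    P=sel(w,xy,.032,.068,.09); print("  tip",len(P),np.round(P.mean(0),4) if len(P) else 0)
P=sel(w,(.596,-.151),.03,.158,.18);print("collar",circ(P),P.mean(0))
P=sel(w,(.665,.058),.03,.08,.11);print("knob",circ(P),P.mean(0))
P=sel(w,(.6,-.15),.11,.125,.2); P=P[np.hypot(P[:,0]-.596,P[:,1]+.151)>.018];print("hook",np.round(P,3).tolist())
P=sel(w,(.41,-.18),.06,.1,.16);print("guide",len(P),P.mean(0),P.min(0),P.max(0),cv2.minAreaRect((P[:,:2]*1000).astype(np.float32)))
P=sel(w,(.51,.345),.12,.011,.03);r=cv2.minAreaRect((P[:,:2]*1000).astype(np.float32));print("tray",r,len(P))
P=sel(w,(.4,.01),.06,.065,.1);print("candle",circ(P))
s=dict(np.load("side0.npz")); ws=cloud(s)
for n,xy in dict(r0=(.573,.16),r1=(.58,.085),r2=(.584,.01),r3=(.589,-.065),fresh=(.437,.2)).items():
    zz=(.048,.06) if n!="fresh" else (.036,.05)
    print("side",n,circ(sel(ws,xy,.04,*zz)))
P=sel(ws,(.596,-.151),.03,.158,.18);print("collar",circ(P),P.mean(0))
P=sel(ws,(.41,-.18),.06,.1,.16);print("guide",len(P),P.mean(0),P.min(0),P.max(0),cv2.minAreaRect((P[:,:2]*1000).astype(np.float32)))
save(s,"side0c",(225,170,375,300),5)
E
```

```text
r0 [5.784e-01 1.657e-01 2.370e-02 2.100e+02 5.270e-02] [0.5776 0.1653]
  tip 12 [0.5772 0.1641 0.0732]
r1 [5.846e-01 9.030e-02 2.520e-02 2.110e+02 5.280e-02] [0.583  0.0881]
  tip 10 [0.583  0.0885 0.0729]
r2 [5.902e-01 1.430e-02 2.350e-02 1.980e+02 5.240e-02] [0.5892 0.0144]
  tip 12 [0.5879 0.0136 0.0724]
r3 [ 5.951e-01 -6.250e-02  2.360e-02  1.980e+02  5.230e-02] [ 0.5937 -0.0628]
  tip 10 [ 0.594  -0.0624  0.0718]
fresh [4.361e-01 1.938e-01 2.600e-02 2.730e+02 4.050e-02] [0.4358 0.1938]
  tip 0 0
collar [ 6.001e-01 -1.471e-01  1.710e-02  8.200e+01  1.634e-01] [ 0.59933703 -0.15213389  0.16314145]
knob [6.726e-01 6.050e-02 9.900e-03 4.700e+01 8.990e-02] [0.67228359 0.06077176 0.08953653]
hook [[0.633, -0.084, 0.169], [0.634, -0.087, 0.166], [0.633, -0.089, 0.17], [0.634, -0.092, 0.164], [0.632, -0.084, 0.165], [0.631, -0.087, 0.168], [0.631, -0.089, 0.167], [0.631, -0.092, 0.166], [0.633, -0.095, 0.16], [0.629, -0.087, 0.166], [0.629, -0.089, 0.165], [0.629, -0.092, 0.165], [0.63, -0.094, 0.16], [0.629, -0.09, 0.158], [0.628, -0.092, 0.16], [0.627, -0.094, 0.161], [0.63, -0.097, 0
[... 1819 characters left out ...]
) 728
candle [3.987e-01 1.610e-02 3.360e-02 1.150e+02 7.780e-02]
side r0 [5.827e-01 1.632e-01 2.480e-02 8.600e+01 5.320e-02]
side r1 [5.912e-01 8.510e-02 2.900e-02 9.400e+01 5.340e-02]
side r2 [5.953e-01 1.300e-02 2.750e-02 1.060e+02 5.300e-02]
side r3 [ 5.988e-01 -6.340e-02  2.660e-02  1.200e+02  5.340e-02]
side fresh [4.408e-01 1.914e-01 3.120e-02 1.080e+02 4.130e-02]
collar [ 6.028e-01 -1.563e-01  1.330e-02  5.000e+01  1.638e-01] [ 0.60170342 -0.15716303  0.16330382]
guide 88 [ 0.41270896 -0.18068431  0.11993424] [ 0.40299394 -0.19553136  0.10108665] [ 0.42430346 -0.15814093  0.13250751] ((413.6500549316406, -176.44081115722656), (40.09804916381836, 10.151358604431152), 59.40300369262695)
```

View pics/side0c.png

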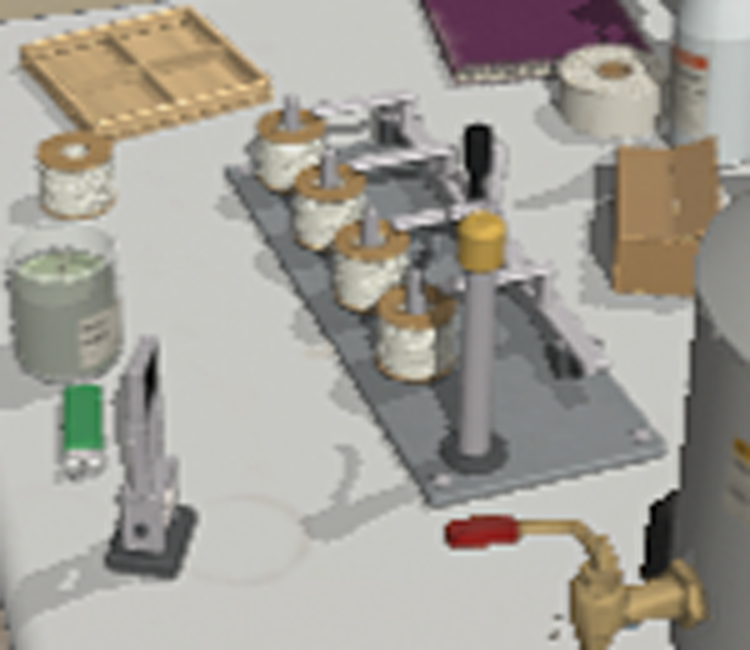

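```bash
python3 - <<'E'
from h import *
c=dict(np.load("top0.npz")); w=cloud(c)
P=w.reshape(-1,3);P=P[~np.isnan(P[:,0])]
Q=P[(P[:,2]>.1)&(P[:,0]>.3)&(P[:,0]<.8)&(P[:,1]>-.6)&(P[:,1]<.5)]
H={}
for p in Q:
    k=(round(p[0]/.05)*5,round(p[1]/.05)*5); H[k]=max(H.get(k,0),round(float(p[2]),2))
print(sorted(H.items()))
o=np.array([.587,.050]);a=.074
q=(P[:,:2]-o)@np.array([[np.cos(a),-np.sin(a)],[np.sin(a),np.cos(a)]])
for x0 in np.arange(.01,.13,.01):
    m=(q[:,0]>x0)&(q[:,0]<x0+.01)&(abs(q[:,1]-.07)<.04); print(round(x0,3),np.round(np.percentile(P[m,2],[5,50,95]),3))
E
```

```text
[((40, -20), 0.13), ((40, -15), 0.13), ((50, -40), 0.16), ((50, -35), 0.16), ((55, -40), 0.16), ((55, -35), 0.16), ((60, -40), 0.14), ((60, -35), 0.13), ((60, -15), 0.17), ((60, -10), 0.16), ((65, -45), 0.26), ((65, -40), 0.26), ((65, -35), 0.26), ((65, -30), 0.26), ((65, -10), 0.17), ((70, -55), 0.19), ((70, -50), 0.25), ((70, -45), 0.26), ((70, -40), 0.27), ((70, -35), 0.27), ((70, -30), 0.26), ((70, -25), 0.25), ((75, -55), 0.19), ((75, -50), 0.26), ((75, -45), 0.26), ((75, -40), 0.3), ((75, -35), 0.3), ((75, -30), 0.26), ((75, -25), 0.25), ((75, -20), 0.19), ((80, -55), 0.19), ((80, -50), 0.25), ((80, -45), 0.26), ((80, -40), 0.27), ((80, -35), 0.27), ((80, -30), 0.26), ((80, -25), 0.24)]
0.01 [0.006 0.05  0.06 ]
0.02 [0.004 0.009 0.062]
0.03 [0.005 0.009 0.06 ]
0.04 [0.005 0.009 0.06 ]
0.05 [0.003 0.009 0.062]
0.06 [0.005 0.009 0.06 ]
0.07 [0.005 0.01  0.06 ]
0.08 [0.006 0.032 0.058]
0.09 [0.028 0.032 0.037]
0.1 [0.    0.007 0.011]
0.11 [-0.003  0.     0.005]
0.12 [-0.004  0.     0.004]
```

{"method": "arm_command", "body": {"motion": [{"dx": 0.04,"dy": 0.03,"dz": 0.03,"turn": 0.1},{"dx": 0.06,"dy": 0.07,"dz": 0.05,"turn": 0.2},{"dx": 0.08,"dy": 0.11,"dz": 0.05,"turn": 0.3},{"dx": 0.1,"dy": 0.15,"dz": 0.05,"turn": 0.4},{"dx": 0.12,"dy": 0.19,"dz": 0.05,"turn": 0.5},{"dx": 0.14,"dy": 0.23,"dz": 0.05,"turn": 0.6},{"dx": 0.16,"dy": 0.27,"dz": 0.05,"turn": 0.7},{"dx": 0.18,"dy": 0.31,"dz": 0.05,"turn": 0.8},{"dx": 0.2,"dy": 0.35,"dz": 0.05,"turn": 0.864},{"dx": 0.23,"dy": 0.39,"dz": 0.05,"turn": 0.864}], "grip": 0.6, "force": 40}}

```text
time: 1.1
ee_pos: [0.3999, -0.2096, 0.2809]
tool_rot: [0.842, 0.54, -0.0, -0.0]
ft_force: [1.7, -0.1, -0.2]
width: 0.402
gripper_force: 0.0
```

{"method": "arm_command", "body": {"motion": [{"dx": 0.045,"dy": 0.02,"dz": 0},{"dx": 0.09,"dy": 0.04,"dz": 0},{"dx": 0.135,"dy": 0.06,"dz": -0.01},{"dx": 0.18,"dy": 0.08,"dz": -0.03},{"dx": 0.221,"dy": 0.096,"dz": -0.05},{"dx": 0.221,"dy": 0.096,"dz": -0.07},{"dx": 0.221,"dy": 0.096,"dz": -0.07},{"dx": 0.221,"dy": 0.096,"dz": -0.07}]}}

```text
validation failed for argument at $.mo...
```

```bash
python3 - <<'E'
from h import *
s=capture("side"); save(s,"side1",(225,130,385,260),5)
o=observe(); print(o["ee_pos"]); w=cloud(s)
P=sel(w,o["ee_pos"][:2],.07,.2,.26); print(P.min(0),P.max(0))
E
```

```text
[ 0.40432688 -0.20293203  0.28106416]Traceback (most recent call last):
  File "<stdin>", line 4, in <module>
    return umr_minimum(a, axis, None, out, keepdims, initial, where)
ValueError: zero-size array to reduction operation minimum which has no identity
```

View pics/side1.png

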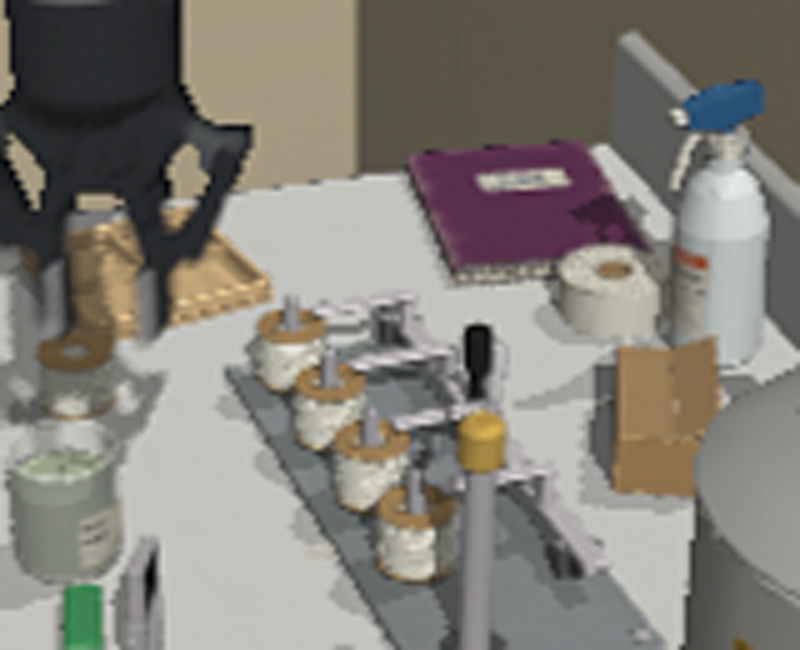

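{"method": "arm_command", "body": {"motion": [{"dx": 0.045,"dy": 0.02,"dz": 0.0,"turn": 0.0},{"dx": 0.09,"dy": 0.04,"dz": 0.0,"turn": 0.0},{"dx": 0.135,"dy": 0.06,"dz": -0.01,"turn": 0.0},{"dx": 0.18,"dy": 0.08,"dz": -0.03,"turn": 0.0},{"dx": 0.221,"dy": 0.096,"dz": -0.05,"turn": 0.0},{"dx": 0.221,"dy": 0.096,"dz": -0.07,"turn": 0.0},{"dx": 0.221,"dy": 0.096,"dz": -0.07,"turn": 0.0},{"dx": 0.221,"dy": 0.096,"dz": -0.07,"turn": 0.0}]}}

```text
time: 1.95
ee_pos: [0.6203, -0.1154, 0.2103]
tool_rot: [0.842, 0.54, -0.001, -0.001]
ft_force: [0.1, -0.1, 1.4]
width: 0.398
gripper_force: 0.0
```

```bash
python3 - <<'E'
from h import *
s=capture("side"); save(s,"side2",(275,130,375,210),7)
o=observe(); print(o["ee_pos"],R.from_quat(o["tool_rot"]).as_euler("xyz"))
E
```

```text
[ 0.62089024 -0.11594348  0.21192556] [3.14135872e+00 1.70061831e-04 1.13921156e+00]
```

View pics/side2.png

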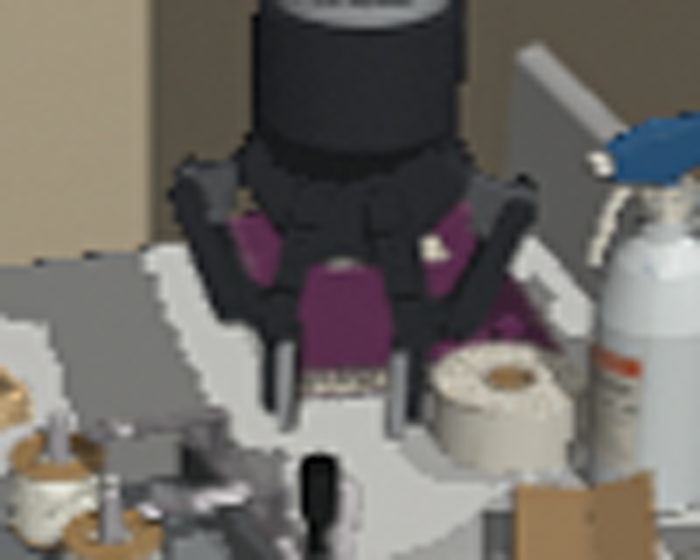

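{"method": "arm_command", "body": {"motion": [{"dx": 0.0,"dy": 0.0,"dz": -0.025,"turn": 0.0},{"dx": 0.0,"dy": 0.0,"dz": -0.05,"turn": 0.0},{"dx": 0.0,"dy": 0.0,"dz": -0.065,"turn": 0.0},{"dx": 0.0,"dy": 0.0,"dz": -0.078,"turn": 0.0},{"dx": 0.0,"dy": 0.0,"dz": -0.078,"turn": 0.0}]}}

```text
time: 2.5
ee_pos: [0.6199, -0.1155, 0.1321]
tool_rot: [0.842, 0.539, -0.001, -0.001]
ft_force: [0.5, -0.1, 0.6]
width: 0.399
gripper_force: 0.0
```

{"method": "arm_command", "body": {"motion": [{"dx": 0.0,"dy": 0.0,"dz": 0.0,"turn": 0.0},{"dx": 0.0,"dy": 0.0,"dz": 0.0,"turn": 0.0},{"dx": 0.0,"dy": 0.0,"dz": 0.0,"turn": 0.0},{"dx": 0.0,"dy": 0.0,"dz": 0.0,"turn": 0.0},{"dx": 0.0,"dy": 0.0,"dz": 0.0,"turn": 0.0}], "grip": 1.0, "force": 25}}

```text
time: 3.0
ee_pos: [0.6212, -0.1153, 0.1347]
tool_rot: [0.842, 0.539, 0.0, -0.0]
ft_force: [-5.0, 1.6, 5.2]
width: 0.079
gripper_force: 24.5
```

```bash
python3 - <<'E'
from h import *
o=observe(); print(o)
a=np.array([.6005,-.1545]); p=o["ee_pos"][:2]; f0=np.arctan2(*(p-a)[::-1]); r=np.hypot(*(p-a)); print(f0,r)
for i in range(1,23):
    f=f0+min(.1*i,3.216-f0); q=a+r*np.array([np.cos(f),np.sin(f)])-p; print(i,np.round(q,4),round(f-f0,3))
E
```

```text
{'time': 3.0, 'joint_pos': array([-2.94538118e-01,  3.25121339e-01,  1.67062329e+00,  1.86024614e-04,
        1.14590321e+00,  1.36706942e-01]), 'joint_vel': array([ 0.00146654, -0.00079334,  0.00152431, -0.0002603 ,  0.00133059,
        0.00126486]), 'joint_torque': array([ -0.1354274 , -38.73952389, -27.93016255,  -0.12012428,
        -1.34964745,  -0.2448376 ]), 'ee_pos': array([ 0.62124007, -0.11525644,  0.13472553]), 'tool_rot': array([ 8.42042710e-01,  5.39410852e-01,  4.65468501e-05, -7.59979406e-05]), 'ft_force': array([-4.96444423,  1.64340265,  5.20742075]), 'moment': array([ 0.23581699,  0.6804658 , -0.26915547]), 'gripper_force': 24.487994397059083, 'width': 0.07884026643880511}
1.0846126512034722 0.04438701995957854
1 [-0.004   0.0019] 0.1
2 [-0.0082  0.0033] 0.2
3 [-0.0125  0.0044] 0.3
4 [-0.0169  0.005 ] 0.4
5 [-0.0214  0.0051] 0.5
6 [-0.0258  0.0049] 0.6
7 [-0.0302  0.0041] 0.7
8 [-0.0344  0.003 ] 0.8
9 [-0.0386  0.0014] 0.9
10 [-0.0426 -0.0006] 1.0
11 [-0.0463 -0.003 ] 1.1
12 [-0.0498 -0.0057] 1.2
13 [-0.053  -0.0088] 1.3
14 [-0.0559 -0.0121] 1.4
15 [-0.0584 -0.0158] 1.5
16 [-0.0606 -0.0197] 1.6
17 [-0.0623 -0.0237] 1.7
18 [-0.0637 -0.028 ] 1.8
19 [-0.0646 -0.0323] 1.9
20 [-0.0651 -0.0367] 2.0
21 [-0.0651 -0.0412] 2.1
22 [-0.065  -0.0425] 2.131
```

{"method": "arm_command", "body": {"motion": [{"dx": -0.004,"dy": 0.0019,"dz": 0.0,"turn": 0.1},{"dx": -0.0082,"dy": 0.0033,"dz": 0.0,"turn": 0.2},{"dx": -0.0125,"dy": 0.0044,"dz": 0.0,"turn": 0.3},{"dx": -0.0169,"dy": 0.005,"dz": 0.0,"turn": 0.4},{"dx": -0.0214,"dy": 0.0051,"dz": 0.0,"turn": 0.49},{"dx": -0.0258,"dy": 0.0049,"dz": 0.0,"turn": 0.58},{"dx": -0.0302,"dy": 0.0041,"dz": 0.0,"turn": 0.68},{"dx": -0.0344,"dy": 0.003,"dz": 0.0,"turn": 0.78},{"dx": -0.0386,"dy": 0.0014,"dz": 0.0,"turn": 0.88},{"dx": -0.0426,"dy": -0.0006,"dz": 0.0,"turn": 0.97}]}}

```text
time: 4.0
ee_pos: [0.5809, -0.1166, 0.1348]
tool_rot: [0.491, 0.871, 0.001, 0.003]
ft_force: [2.2, 0.6, 1.4]
width: 0.083
gripper_force: 17.1
```

{"method": "arm_command", "body": {"motion": [{"dx": -0.0037,"dy": -0.0024,"dz": 0.0,"turn": 0.1},{"dx": -0.0072,"dy": -0.0051,"dz": 0.0,"turn": 0.2},{"dx": -0.0104,"dy": -0.0082,"dz": 0.0,"turn": 0.3},{"dx": -0.0133,"dy": -0.0115,"dz": 0.0,"turn": 0.4},{"dx": -0.0158,"dy": -0.0152,"dz": 0.0,"turn": 0.5},{"dx": -0.018,"dy": -0.0191,"dz": 0.0,"turn": 0.6},{"dx": -0.0197,"dy": -0.0231,"dz": 0.0,"turn": 0.7},{"dx": -0.0211,"dy": -0.0274,"dz": 0.0,"turn": 0.8},{"dx": -0.022,"dy": -0.0317,"dz": 0.0,"turn": 0.9},{"dx": -0.0225,"dy": -0.0361,"dz": 0.0,"turn": 1.0}]}}

```text
time: 5.0
ee_pos: [0.56, -0.1519, 0.1349]
tool_rot: [0.014, 1.0, 0.0, 0.005]
ft_force: [6.9, 3.8, -0.6]
width: 0.081
gripper_force: 24.9
```

{"method": "arm_command", "body": {"motion": [{"dx": 0.0,"dy": -0.0045,"dz": 0.0,"turn": 0.08},{"dx": 0.0,"dy": -0.0058,"dz": 0.0,"turn": 0.11},{"dx": 0.0,"dy": -0.0058,"dz": 0.0,"turn": 0.11},{"dx": 0.0,"dy": -0.0058,"dz": 0.0,"turn": 0.11}]}}

```text
time: 5.4
ee_pos: [0.5601, -0.157, 0.1349]
tool_rot: [-0.039, 0.999, 0.0, 0.005]
ft_force: [5.6, 3.6, 0.4]
width: 0.075
gripper_force: 25.5
```

{"method": "arm_command", "body": {"motion": [{"dx": 0.0,"dy": 0.0,"dz": 0.0,"turn": 0.0},{"dx": 0.0,"dy": 0.0,"dz": 0.0,"turn": 0.0},{"dx": 0.0,"dy": 0.0,"dz": 0.0,"turn": 0.0},{"dx": 0.0,"dy": 0.0,"dz": 0.0,"turn": 0.0}], "grip": 0.65}}

```text
time: 5.8
ee_pos: [0.5559, -0.1581, 0.1331]
tool_rot: [-0.039, 0.999, -0.0, -0.0]
ft_force: [0.1, -0.0, 0.1]
width: 0.353
gripper_force: 0.0
```

{"method": "arm_command", "body": {"motion": [{"dx": 0.0,"dy": 0.0,"dz": 0.03,"turn": 0.0},{"dx": 0.0,"dy": 0.0,"dz": 0.06,"turn": 0.0},{"dx": 0.0,"dy": 0.0,"dz": 0.1,"turn": 0.0},{"dx": 0.02,"dy": 0.05,"dz": 0.1,"turn": -0.14},{"dx": 0.04,"dy": 0.1,"dz": 0.1,"turn": -0.28},{"dx": 0.06,"dy": 0.15,"dz": 0.1,"turn": -0.42},{"dx": 0.08,"dy": 0.2,"dz": 0.05,"turn": -0.56},{"dx": 0.1,"dy": 0.2,"dz": 0.03,"turn": -0.7},{"dx": 0.1,"dy": 0.2,"dz": 0.03,"turn": -0.84}]}}

```text
time: 6.7
ee_pos: [0.6542, 0.0454, 0.1568]
tool_rot: [0.373, 0.928, -0.001, -0.004]
ft_force: [-1.5, -0.5, -0.7]
width: 0.353
gripper_force: 0.0
```

```bash
python3 - <<'E'
from h import *
o=observe(); print(o["ee_pos"],R.from_quat(o["tool_rot"]).as_euler("xyz"))
for n in("top","side"):
    c=capture(n); w=cloud(c)
    P=sel(w,(.6,-.155),.1,.14,.18); d=np.hypot(P[:,0]-.6005,P[:,1]+.1545); Q=P[(d>.03)&(d<.085)&(P[:,0]<.6)]
    print(n,len(Q), np.round(Q[np.argsort(Q[:,0])][::3],3).tolist())
    save(c,n+"3",(190,130,390,290),4)
E
```

```text
[0.65422342 0.04540753 0.15681457] [-3.13655186 -0.00699675  2.37739722]
top 57 [[0.525, -0.159, 0.171], [0.528, -0.162, 0.168], [0.53, -0.16, 0.169], [0.531, -0.163, 0.162], [0.534, -0.161, 0.16], [0.537, -0.157, 0.158], [0.539, -0.156, 0.152], [0.542, -0.156, 0.149], [0.544, -0.156, 0.151], [0.548, -0.154, 0.147], [0.549, -0.162, 0.149], [0.551, -0.156, 0.153], [0.555, -0.155, 0.149], [0.557, -0.157, 0.151], [0.559, -0.16, 0.149], [0.562, -0.155, 0.15], [0.564, -0.157, 0.151], [0.565, -0.159, 0.156], [0.568, -0.157, 0.155]]
side 54 [[0.526, -0.161, 0.167], [0.53, -0.167, 0.167], [0.531, -0.163, 0.167], [0.533, -0.164, 0.161], [0.534, -0.161, 0.165], [0.537, -0.162, 0.153], [0.538, -0.166, 0.155], [0.54, -0.159, 0.147], [0.543, -0.159, 0.153], [0.546, -0.157, 0.145], [0.549, -0.158, 0.151], [0.552, -0.157, 0.15], [0.554, -0.157, 0.147], [0.556, -0.16, 0.151], [0.56, -0.156, 0.151], [0.563, -0.156, 0.151], [0.565, -0.159, 0.149], [0.568, -0.158, 0.151]]
```

{"method": "arm_command", "body": {"motion": [{"dx": 0.01,"dy": 0.007,"dz": 0.0,"turn": 0.14},{"dx": 0.019,"dy": 0.0145,"dz": 0.0,"turn": 0.28},{"dx": 0.019,"dy": 0.0145,"dz": 0.0,"turn": 0.42},{"dx": 0.019,"dy": 0.0145,"dz": 0.0,"turn": 0.56},{"dx": 0.019,"dy": 0.0145,"dz": 0.0,"turn": 0.7},{"dx": 0.019,"dy": 0.0145,"dz": 0.0,"turn": 0.839},{"dx": 0.019,"dy": 0.0145,"dz": -0.02,"turn": 0.839},{"dx": 0.019,"dy": 0.0145,"dz": -0.03,"turn": 0.839},{"dx": 0.019,"dy": 0.0145,"dz": -0.03,"turn": 0.839},{"dx": 0.019,"dy": 0.0145,"dz": -0.03,"turn": 0.839}], "grip": 0.5}}

```text
time: 7.8
ee_pos: [0.675, 0.0561, 0.1336]
tool_rot: [-0.039, 0.999, -0.0, -0.0]
ft_force: [-0.3, -0.1, 1.1]
width: 0.499
gripper_force: 0.0
```

```bash
python3 - <<'E'
from h import *
o=observe(); print(o["ee_pos"],R.from_quat(o["tool_rot"]).as_euler("xyz"))
c=capture("side"); save(c,"side4",(270,140,370,215),7)
E
```

```text
[0.67501641 0.05610515 0.13363622] [-3.14147939e+00 -5.33065292e-05 -3.06408245e+00]
```

View pics/side4.png

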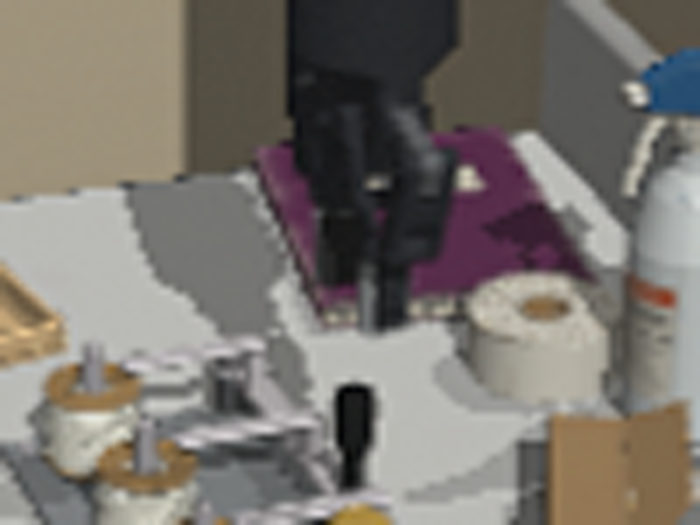

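{"method": "arm_command", "body": {"motion": [{"dx": -0.002,"dy": 0.004,"dz": -0.02,"turn": 0.0},{"dx": -0.002,"dy": 0.004,"dz": -0.045,"turn": 0.0},{"dx": -0.002,"dy": 0.004,"dz": -0.068,"turn": 0.0},{"dx": -0.002,"dy": 0.004,"dz": -0.068,"turn": 0.0},{"dx": -0.002,"dy": 0.004,"dz": -0.068,"turn": 0.0}]}}

```text
time: 8.35
ee_pos: [0.6734, 0.0606, 0.0658]
tool_rot: [-0.039, 0.999, -0.0, 0.0]
ft_force: [0.2, -0.0, 0.2]
width: 0.5
gripper_force: 0.0
```

{"method": "arm_command", "body": {"motion": [{"dx": 0.0,"dy": 0.0,"dz": 0.0,"turn": 0.0},{"dx": 0.0,"dy": 0.0,"dz": 0.0,"turn": 0.0},{"dx": 0.0,"dy": 0.0,"dz": 0.0,"turn": 0.0},{"dx": 0.0,"dy": 0.0,"dz": 0.0,"turn": 0.0},{"dx": 0.0,"dy": 0.0,"dz": 0.0,"turn": 0.0}], "grip": 1.0, "force": 30}}

```text
time: 8.85
ee_pos: [0.675, 0.0607, 0.0679]
tool_rot: [-0.039, 0.999, -0.0, 0.002]
ft_force: [0.0, 0.2, 5.2]
width: 0.214
gripper_force: 29.7
```

{"method": "arm_command", "body": {"motion": [{"dx": -0.0004,"dy": 0.005,"dz": 0.0,"turn": 0.0},{"dx": -0.0008,"dy": 0.01,"dz": 0.0,"turn": 0.0},{"dx": -0.0011,"dy": 0.015,"dz": 0.0,"turn": 0.0},{"dx": -0.0015,"dy": 0.02,"dz": 0.0,"turn": 0.0},{"dx": -0.002,"dy": 0.025,"dz": 0.0,"turn": 0.0},{"dx": -0.0022,"dy": 0.03,"dz": 0.0,"turn": 0.0},{"dx": -0.0026,"dy": 0.035,"dz": 0.0,"turn": 0.0},{"dx": -0.0028,"dy": 0.038,"dz": 0.0,"turn": 0.0},{"dx": -0.0028,"dy": 0.038,"dz": 0.0,"turn": 0.0}]}}

```text
time: 9.75
ee_pos: [0.6725, 0.0956, 0.0679]
tool_rot: [-0.039, 0.999, -0.003, 0.002]
ft_force: [1.0, -8.0, 6.2]
width: 0.221
gripper_force: 30.0
```

{"method": "arm_command", "body": {"motion": [{"dx": 0.0,"dy": 0.002,"dz": 0.0,"turn": 0.0},{"dx": 0.0,"dy": 0.004,"dz": 0.0,"turn": 0.0},{"dx": 0.0,"dy": 0.004,"dz": 0.0,"turn": 0.0}]}}

```text
time: 10.05
ee_pos: [0.6726, 0.0958, 0.0679]
tool_rot: [-0.039, 0.999, -0.006, 0.002]
ft_force: [-0.6, -16.4, 7.0]
width: 0.221
gripper_force: 30.6
```

{"method": "arm_command", "body": {"motion": [{"dx": 0.0,"dy": 0.0,"dz": 0.0,"turn": 0.0},{"dx": 0.0,"dy": 0.0,"dz": 0.0,"turn": 0.0},{"dx": 0.0,"dy": 0.0,"dz": 0.0,"turn": 0.0}], "grip": 0.5}}

```text
time: 10.35
ee_pos: [0.67, 0.103, 0.0651]
tool_rot: [-0.039, 0.999, 0.0, -0.0]
ft_force: [0.8, -0.2, 0.6]
width: 0.5
gripper_force: 0.0
```

{"method": "arm_command", "body": {"motion": [{"dx": 0.0,"dy": 0.0,"dz": 0.04,"turn": 0.0},{"dx": 0.0,"dy": 0.0,"dz": 0.08,"turn": 0.0},{"dx": -0.01,"dy": 0.0,"dz": 0.12,"turn": -0.14},{"dx": -0.03,"dy": 0.01,"dz": 0.12,"turn": -0.28},{"dx": -0.05,"dy": 0.02,"dz": 0.12,"turn": -0.42},{"dx": -0.07,"dy": 0.03,"dz": 0.12,"turn": -0.56},{"dx": -0.08,"dy": 0.04,"dz": 0.12,"turn": -0.7},{"dx": -0.09,"dy": 0.05,"dz": 0.12,"turn": -0.84},{"dx": -0.094,"dy": 0.06,"dz": 0.12,"turn": -0.98},{"dx": -0.094,"dy": 0.063,"dz": 0.12,"turn": -1.12}]}}

```text
time: 11.35
ee_pos: [0.575, 0.1674, 0.185]
tool_rot: [0.5, 0.866, -0.0, -0.001]
ft_force: [-0.2, -0.1, 0.2]
width: 0.503
gripper_force: 0.0
```

{"method": "arm_command", "body": {"motion": [{"dx": 0.0,"dy": 0.0,"dz": 0.0,"turn": -0.14},{"dx": 0.0,"dy": 0.0,"dz": 0.0,"turn": -0.28},{"dx": 0.0,"dy": 0.0,"dz": 0.0,"turn": -0.42},{"dx": 0.0,"dy": 0.0,"dz": 0.0,"turn": -0.451},{"dx": 0.0,"dy": 0.0,"dz": 0.0,"turn": -0.451},{"dx": 0.0,"dy": 0.0,"dz": 0.0,"turn": -0.451}], "grip": 0.15}}

```text
time: 11.95
ee_pos: [0.576, 0.1661, 0.185]
tool_rot: [0.679, 0.734, -0.0, -0.0]
ft_force: [-0.4, 0.3, 0.5]
width: 0.85
gripper_force: 0.0
```

```bash
python3 - <<'E'
from h import *
o=observe(); print(o["ee_pos"],R.from_quat(o["tool_rot"]).as_euler("xyz"))
c=capture("side"); save(c,"side5",(205,110,355,230),5)
w=cloud(c); P=sel(w,(.671,.097),.03,.08,.1); print(len(P),P.mean(0) if len(P) else 0)
E
```

```text
[0.57597249 0.16606403 0.18503743] [-3.14107191e+00 -8.98567980e-05  1.64932569e+00]
32 [0.67290432 0.09023719 0.08839191]
```

View pics/side5.png

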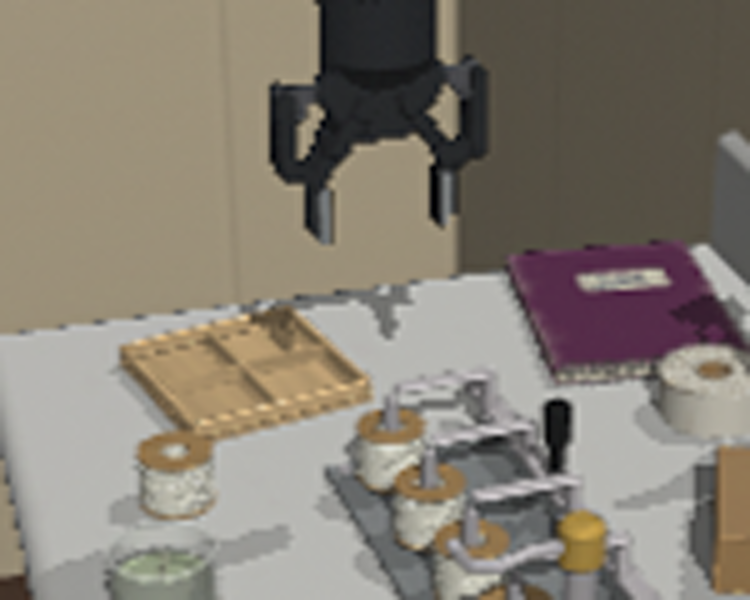

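{"method": "arm_command", "body": {"motion": [{"dx": 0.002,"dy": -0.002,"dz": -0.04,"turn": 0.0},{"dx": 0.002,"dy": -0.002,"dz": -0.08,"turn": 0.0},{"dx": 0.002,"dy": -0.002,"dz": -0.11,"turn": 0.0},{"dx": 0.002,"dy": -0.002,"dz": -0.135,"turn": 0.0},{"dx": 0.002,"dy": -0.002,"dz": -0.153,"turn": 0.0},{"dx": 0.002,"dy": -0.002,"dz": -0.153,"turn": 0.0}]}}

```text
time: 12.6
ee_pos: [0.5751, 0.1632, 0.0288]
tool_rot: [0.679, 0.734, -0.003, -0.002]
ft_force: [-0.4, 0.1, -0.7]
width: 0.851
gripper_force: 0.0
```

{"method": "arm_command", "body": {"motion": [{"dx": 0.0,"dy": 0.0,"dz": 0.0,"turn": 0.0},{"dx": 0.0,"dy": 0.0,"dz": 0.0,"turn": 0.0},{"dx": 0.0,"dy": 0.0,"dz": 0.0,"turn": 0.0},{"dx": 0.0,"dy": 0.0,"dz": 0.0,"turn": 0.0},{"dx": 0.0,"dy": 0.0,"dz": 0.0,"turn": 0.0}], "grip": 1.0, "force": 40}}

```text
time: 13.1
ee_pos: [0.58, 0.1639, 0.0343]
tool_rot: [0.679, 0.734, 0.001, 0.001]
ft_force: [0.8, 0.2, 5.5]
width: 0.518
gripper_force: 41.3
```

{"method": "arm_command", "body": {"motion": [{"dx": 0.0,"dy": 0.0,"dz": 0.02,"turn": 0.0},{"dx": 0.0,"dy": 0.0,"dz": 0.05,"turn": 0.0},{"dx": 0.0,"dy": 0.0,"dz": 0.08,"turn": 0.0},{"dx": 0.0,"dy": 0.0,"dz": 0.1,"turn": 0.0},{"dx": 0.0,"dy": 0.0,"dz": 0.1,"turn": 0.0}]}}

```text
time: 13.6
ee_pos: [0.581, 0.164, 0.1361]
tool_rot: [0.679, 0.734, 0.003, 0.002]
ft_force: [0.7, 0.3, -0.5]
width: 0.522
gripper_force: 41.9
```

```bash
python3 - <<'E'
from h import *
o=observe(); print(o["ee_pos"],R.from_quat(o["tool_rot"]).as_euler("xyz"),o["width"])
c=capture("side"); save(c,"side6",(205,110,355,230),5); w=cloud(c)
P=sel(w,(.577,.164),.04,.07,.15); P=P[P[:,1]<.164]; z=P[:,2]; print(len(P),np.percentile(z,[2,98]))
E
```

```text
[0.58097821 0.16404486 0.13612192] [ 3.13421391e+00 -5.98270931e-04  1.64787021e+00] 0.5215266023944155
142 [0.07413403 0.14931617]
```

View pics/side6.png

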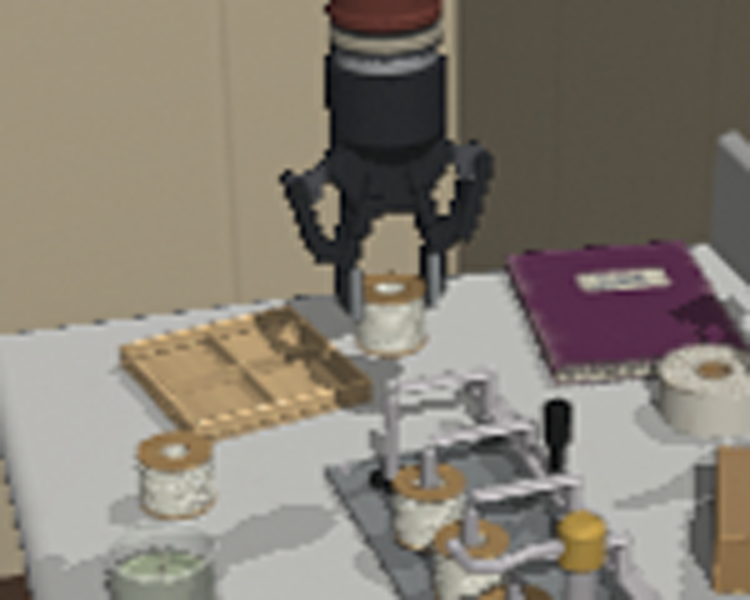

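{"method": "arm_command", "body": {"motion": [{"dx": -0.007,"dy": 0.04,"dz": 0.0,"turn": 0.05},{"dx": -0.014,"dy": 0.085,"dz": 0.0,"turn": 0.1},{"dx": -0.021,"dy": 0.13,"dz": 0.0,"turn": 0.158},{"dx": -0.029,"dy": 0.175,"dz": 0.0,"turn": 0.158},{"dx": -0.035,"dy": 0.21,"dz": 0.0,"turn": 0.158},{"dx": -0.037,"dy": 0.225,"dz": -0.02,"turn": 0.158},{"dx": -0.037,"dy": 0.225,"dz": -0.05,"turn": 0.158},{"dx": -0.037,"dy": 0.225,"dz": -0.07,"turn": 0.158},{"dx": -0.037,"dy": 0.225,"dz": -0.08,"turn": 0.158},{"dx": -0.037,"dy": 0.225,"dz": -0.08,"turn": 0.158}]}}

```text
time: 14.65
ee_pos: [0.5385, 0.3869, 0.0481]
tool_rot: [0.619, 0.785, -0.003, -0.001]
ft_force: [0.4, -0.8, -0.7]
width: 0.523
gripper_force: 41.9
```

```bash
python3 - <<'E'
from h import *
o=observe(); print(o["ee_pos"],R.from_quat(o["tool_rot"]).as_euler("xyz"),o["width"])
c=capture("side"); save(c,"side7",(205,130,305,210),7)
E
```

```text
[0.53853321 0.38693216 0.04809339] [-3.13439505e+00  2.11913349e-03  1.80573090e+00] 0.5229431080652696
```

View pics/side7.png

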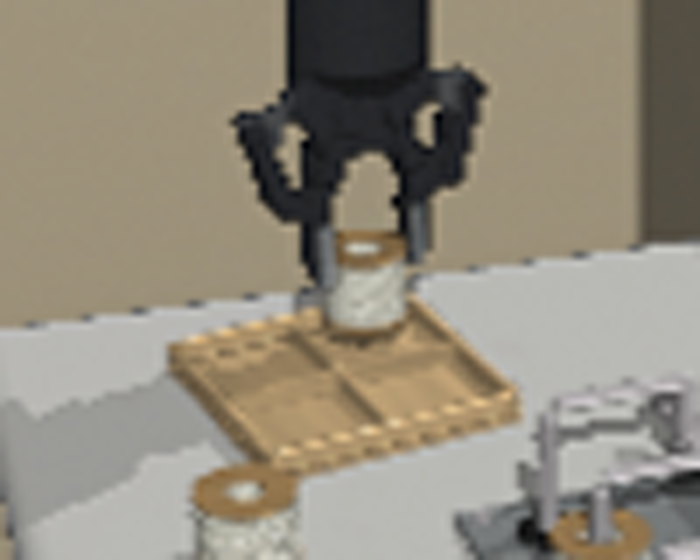

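{"method": "arm_command", "body": {"motion": [{"dx": 0.0,"dy": 0.0,"dz": -0.008,"turn": 0.0},{"dx": 0.0,"dy": 0.0,"dz": -0.016,"turn": 0.0},{"dx": 0.0,"dy": 0.0,"dz": -0.021,"turn": 0.0},{"dx": 0.0,"dy": 0.0,"dz": -0.025,"turn": 0.0},{"dx": 0.0,"dy": 0.0,"dz": -0.025,"turn": 0.0},{"dx": 0.0,"dy": 0.0,"dz": -0.025,"turn": 0.0}]}}

```text
time: 15.3
ee_pos: [0.5415, 0.3887, 0.0274]
tool_rot: [0.619, 0.785, 0.0, 0.0]
ft_force: [-0.3, -0.2, -0.5]
width: 0.52
gripper_force: 41.9
```

{"method": "arm_command", "body": {"motion": [{"dx": 0.0,"dy": 0.0,"dz": -0.0015,"turn": 0.0},{"dx": 0.0,"dy": 0.0,"dz": -0.0015,"turn": 0.0}]}}

```text
time: 15.5
ee_pos: [0.5415, 0.3887, 0.0273]
tool_rot: [0.619, 0.785, -0.0, 0.0]
ft_force: [-2.2, -1.2, 5.5]
width: 0.519
gripper_force: 42.5
```

{"method": "arm_command", "body": {"motion": [{"dx": 0.0,"dy": 0.0,"dz": 0.0,"turn": 0.0},{"dx": 0.0,"dy": 0.0,"dz": 0.0,"turn": 0.0},{"dx": 0.0,"dy": 0.0,"dz": 0.0,"turn": 0.0}], "grip": 0.34}}

```text
time: 15.8
ee_pos: [0.5413, 0.3886, 0.0256]
tool_rot: [0.619, 0.785, -0.0, -0.0]
ft_force: [-0.4, -0.4, -0.1]
width: 0.662
gripper_force: 0.0
```

{"method": "arm_command", "body": {"motion": [{"dx": 0.0,"dy": 0.0,"dz": 0.02,"turn": 0.0},{"dx": 0.0,"dy": 0.0,"dz": 0.06,"turn": 0.0},{"dx": 0.0,"dy": 0.0,"dz": 0.1,"turn": 0.0},{"dx": 0.006,"dy": -0.045,"dz": 0.11,"turn": -0.05},{"dx": 0.013,"dy": -0.09,"dz": 0.11,"turn": -0.1},{"dx": 0.02,"dy": -0.135,"dz": 0.11,"turn": -0.158},{"dx": 0.026,"dy": -0.18,"dz": 0.11,"turn": -0.158},{"dx": 0.032,"dy": -0.225,"dz": 0.11,"turn": -0.158},{"dx": 0.039,"dy": -0.27,"dz": 0.11,"turn": -0.158},{"dx": 0.043,"dy": -0.301,"dz": 0.11,"turn": -0.158}]}}

```text
time: 16.8
ee_pos: [0.5846, 0.0848, 0.1358]
tool_rot: [0.68, 0.733, -0.0, 0.0]
ft_force: [-0.7, 0.5, -1.1]
width: 0.662
gripper_force: 0.0
```

```bash
python3 - <<'E'
from h import *
o=observe(); print(o["ee_pos"],R.from_quat(o["tool_rot"]).as_euler("xyz"),o["width"])
c=capture("top"); w=cloud(c)
P=sel(w,(.541,.389),.035,.032,.06); print(circ(P), np.percentile(P[:,2],[5,95]))
P=sel(w,(.436,.194),.06,.033,.05); print("fresh",circ(P))
E
```

```text
[0.5845657  0.08475282 0.13579192] [3.14118318e+00 7.05652393e-04 1.64617557e+00] 0.6616808286497233
[5.403e-01 3.902e-01 2.430e-02 2.360e+02 4.510e-02] [0.0361556  0.04908582]
fresh [ 0.  0.  0.  0. nan]
  return _methods._mean(a, axis=axis, dtype=dtype,
  ret = ret.dtype.type(ret / rcount)
```

{"method": "arm_command", "body": {"motion": [{"dx": 0.0,"dy": 0.0,"dz": 0.0,"turn": 0.0},{"dx": 0.0,"dy": 0.0,"dz": 0.0,"turn": 0.0},{"dx": 0.0,"dy": 0.0,"dz": -0.035,"turn": 0.0},{"dx": 0.0,"dy": 0.0,"dz": -0.07,"turn": 0.0},{"dx": 0.0,"dy": 0.0,"dz": -0.095,"turn": 0.0},{"dx": 0.0,"dy": 0.0,"dz": -0.103,"turn": 0.0},{"dx": 0.0,"dy": 0.0,"dz": -0.103,"turn": 0.0}], "grip": 0.15}}

```text
time: 17.55
ee_pos: [0.5828, 0.0889, 0.0312]
tool_rot: [0.679, 0.734, -0.001, -0.001]
ft_force: [0.5, 0.4, -0.1]
width: 0.848
gripper_force: 0.0
```

{"method": "arm_command", "body": {"motion": [{"dx": 0.0,"dy": 0.0,"dz": 0.0,"turn": 0.0},{"dx": 0.0,"dy": 0.0,"dz": 0.0,"turn": 0.0},{"dx": 0.0,"dy": 0.0,"dz": 0.0,"turn": 0.0},{"dx": 0.0,"dy": 0.0,"dz": 0.0,"turn": 0.0},{"dx": 0.0,"dy": 0.0,"dz": 0.0,"turn": 0.0}], "grip": 1.0, "force": 40}}

```text
time: 18.05
ee_pos: [0.5866, 0.0879, 0.0353]
tool_rot: [0.679, 0.734, 0.002, 0.001]
ft_force: [0.2, 2.0, 6.2]
width: 0.527
gripper_force: 41.3
```

{"method": "arm_command", "body": {"motion": [{"dx": 0.0,"dy": 0.0,"dz": 0.02,"turn": 0.0},{"dx": 0.0,"dy": 0.0,"dz": 0.05,"turn": 0.0},{"dx": 0.0,"dy": 0.0,"dz": 0.08,"turn": 0.0},{"dx": 0.0,"dy": 0.0,"dz": 0.1,"turn": 0.0},{"dx": -0.003,"dy": 0.03,"dz": 0.11,"turn": 0.05},{"dx": -0.008,"dy": 0.075,"dz": 0.11,"turn": 0.1},{"dx": -0.013,"dy": 0.12,"dz": 0.11,"turn": 0.158},{"dx": -0.018,"dy": 0.165,"dz": 0.11,"turn": 0.158},{"dx": -0.023,"dy": 0.21,"dz": 0.1,"turn": 0.158},{"dx": -0.026,"dy": 0.23,"dz": 0.08,"turn": 0.158}]}}

```text
time: 19.05
ee_pos: [0.5593, 0.3221, 0.1152]
tool_rot: [0.618, 0.786, 0.003, 0.001]
ft_force: [0.5, 0.7, -0.5]
width: 0.524
gripper_force: 41.5
```

{"method": "arm_command", "body": {"motion": [{"dx": 0.0,"dy": 0.0,"dz": -0.03,"turn": 0.0},{"dx": 0.0,"dy": 0.0,"dz": -0.055,"turn": 0.0},{"dx": 0.0,"dy": 0.0,"dz": -0.072,"turn": 0.0},{"dx": 0.0,"dy": 0.0,"dz": -0.08,"turn": 0.0},{"dx": 0.0,"dy": 0.0,"dz": -0.083,"turn": 0.0},{"dx": 0.0,"dy": 0.0,"dz": -0.083,"turn": 0.0}]}}

```text
time: 19.65
ee_pos: [0.559, 0.3175, 0.0304]
tool_rot: [0.62, 0.785, 0.0, 0.0]
ft_force: [-0.0, 0.0, -0.7]
width: 0.521
gripper_force: 41.5
```

{"method": "arm_command", "body": {"motion": [{"dx": 0.0,"dy": 0.0,"dz": -0.003,"turn": 0.0},{"dx": 0.0,"dy": 0.0,"dz": -0.003,"turn": 0.0}]}}

```text
time: 19.85
ee_pos: [0.5599, 0.3181, 0.0284]
tool_rot: [0.619, 0.785, 0.002, 0.001]
ft_force: [0.8, 0.5, 0.9]
width: 0.522
gripper_force: 41.6
```

{"method": "arm_command", "body": {"motion": [{"dx": 0.0,"dy": 0.0,"dz": 0.0,"turn": 0.0},{"dx": 0.0,"dy": 0.0,"dz": 0.0,"turn": 0.0},{"dx": 0.0,"dy": 0.0,"dz": 0.0,"turn": 0.0}], "grip": 0.34}}

```text
time: 20.15
ee_pos: [0.5584, 0.3176, 0.027]
tool_rot: [0.619, 0.785, 0.0, 0.0]
ft_force: [0.5, -0.3, -0.5]
width: 0.66
gripper_force: 0.0
```

{"method": "arm_command", "body": {"motion": [{"dx": 0.0,"dy": 0.0,"dz": 0.02,"turn": 0.0},{"dx": 0.0,"dy": 0.0,"dz": 0.06,"turn": 0.0},{"dx": 0.0,"dy": 0.0,"dz": 0.1,"turn": 0.0},{"dx": 0.005,"dy": -0.045,"dz": 0.11,"turn": -0.05},{"dx": 0.01,"dy": -0.09,"dz": 0.11,"turn": -0.1},{"dx": 0.015,"dy": -0.135,"dz": 0.11,"turn": -0.158},{"dx": 0.02,"dy": -0.18,"dz": 0.11,"turn": -0.158},{"dx": 0.025,"dy": -0.225,"dz": 0.11,"turn": -0.158},{"dx": 0.029,"dy": -0.27,"dz": 0.11,"turn": -0.158},{"dx": 0.032,"dy": -0.306,"dz": 0.11,"turn": -0.158}]}}

```text
time: 21.15
ee_pos: [0.5902, 0.0092, 0.137]
tool_rot: [0.68, 0.733, -0.0, 0.0]
ft_force: [0.5, 0.0, -0.2]
width: 0.662
gripper_force: 0.0
```

```bash
python3 - <<'E'
from h import *
o=observe(); print(o["ee_pos"],R.from_quat(o["tool_rot"]).as_euler("xyz"),o["width"])
c=capture("top"); w=cloud(c)
for xy in((.541,.389),(.558,.318)):
    P=sel(w,xy,.035,.032,.06); print(circ(P), np.percentile(P[:,2],[5,95]))
c=capture("side"); w=cloud(c)
P=sel(w,(.436,.194),.08,.036,.05); print("fresh",len(P),circ(P) if len(P) else 0)
E
```

```text
[0.59024771 0.00915849 0.13699351] [3.14132005e+00 4.71231587e-04 1.64681119e+00] 0.6621681304555367
[5.391e-01 3.899e-01 2.360e-02 2.320e+02 4.480e-02] [0.03492365 0.04866919]
[5.574e-01 3.179e-01 2.390e-02 2.340e+02 4.520e-02] [0.03531531 0.04917968]
fresh 106 [4.388e-01 1.942e-01 2.940e-02 1.060e+02 4.140e-02]
```

{"method": "arm_command", "body": {"motion": [{"dx": 0.0,"dy": 0.0,"dz": 0.0,"turn": 0.0},{"dx": 0.0,"dy": 0.0,"dz": 0.0,"turn": 0.0},{"dx": 0.0,"dy": 0.0,"dz": -0.035,"turn": 0.0},{"dx": 0.0,"dy": 0.0,"dz": -0.07,"turn": 0.0},{"dx": 0.0,"dy": 0.0,"dz": -0.095,"turn": 0.0},{"dx": 0.0,"dy": 0.0,"dz": -0.104,"turn": 0.0},{"dx": 0.0,"dy": 0.0,"dz": -0.104,"turn": 0.0}], "grip": 0.15}}

```text
time: 21.95
ee_pos: [0.5887, 0.013, 0.0312]
tool_rot: [0.679, 0.734, -0.001, -0.002]
ft_force: [0.6, 0.5, 0.5]
width: 0.852
gripper_force: 0.0
```

{"method": "arm_command", "body": {"motion": [{"dx": 0.0,"dy": 0.0,"dz": 0.0,"turn": 0.0},{"dx": 0.0,"dy": 0.0,"dz": 0.0,"turn": 0.0},{"dx": 0.0,"dy": 0.0,"dz": 0.0,"turn": 0.0},{"dx": 0.0,"dy": 0.0,"dz": 0.0,"turn": 0.0},{"dx": 0.0,"dy": 0.0,"dz": 0.0,"turn": 0.0}], "grip": 1.0, "force": 40}}

```text
time: 22.45
ee_pos: [0.5925, 0.0116, 0.0353]
tool_rot: [0.679, 0.734, 0.002, 0.002]
ft_force: [0.2, 0.4, 5.8]
width: 0.517
gripper_force: 41.4
```

{"method": "arm_command", "body": {"motion": [{"dx": 0.0,"dy": 0.0,"dz": 0.02,"turn": 0.0},{"dx": 0.0,"dy": 0.0,"dz": 0.05,"turn": 0.0},{"dx": 0.0,"dy": 0.0,"dz": 0.08,"turn": 0.0},{"dx": 0.0,"dy": 0.0,"dz": 0.1,"turn": 0.0},{"dx": -0.01,"dy": 0.03,"dz": 0.11,"turn": 0.05},{"dx": -0.024,"dy": 0.072,"dz": 0.11,"turn": 0.1},{"dx": -0.038,"dy": 0.114,"dz": 0.11,"turn": 0.158},{"dx": -0.052,"dy": 0.156,"dz": 0.11,"turn": 0.158},{"dx": -0.066,"dy": 0.198,"dz": 0.11,"turn": 0.158},{"dx": -0.08,"dy": 0.24,"dz": 0.11,"turn": 0.158}]}}

```text
time: 23.45
ee_pos: [0.5094, 0.2529, 0.143]
tool_rot: [0.62, 0.785, 0.0, 0.0]
ft_force: [0.1, 1.1, -1.1]
width: 0.521
gripper_force: 41.1
```

{"method": "arm_command", "body": {"motion": [{"dx": -0.014,"dy": 0.042,"dz": 0.0,"turn": 0.0},{"dx": -0.028,"dy": 0.084,"dz": 0.0,"turn": 0.0},{"dx": -0.038,"dy": 0.114,"dz": -0.02,"turn": 0.0},{"dx": -0.04,"dy": 0.12,"dz": -0.05,"turn": 0.0},{"dx": -0.04,"dy": 0.12,"dz": -0.08,"turn": 0.0},{"dx": -0.04,"dy": 0.12,"dz": -0.1,"turn": 0.0},{"dx": -0.04,"dy": 0.12,"dz": -0.11,"turn": 0.0},{"dx": -0.04,"dy": 0.12,"dz": -0.113,"turn": 0.0},{"dx": -0.04,"dy": 0.12,"dz": -0.113,"turn": 0.0}]}}

```text
time: 24.35
ee_pos: [0.4707, 0.3716, 0.0302]
tool_rot: [0.619, 0.785, 0.0, 0.0]
ft_force: [-0.0, -0.5, -0.1]
width: 0.518
gripper_force: 41.1
```

{"method": "arm_command", "body": {"motion": [{"dx": 0.0,"dy": 0.0,"dz": -0.003,"turn": 0.0},{"dx": 0.0,"dy": 0.0,"dz": -0.003,"turn": 0.0}]}}

```text
time: 24.55
ee_pos: [0.4717, 0.3723, 0.0283]
tool_rot: [0.619, 0.785, 0.002, 0.001]
ft_force: [1.2, 0.2, 0.6]
width: 0.519
gripper_force: 41.2
```

{"method": "arm_command", "body": {"motion": [{"dx": 0.0,"dy": 0.0,"dz": 0.0,"turn": 0.0},{"dx": 0.0,"dy": 0.0,"dz": 0.0,"turn": 0.0},{"dx": 0.0,"dy": 0.0,"dz": 0.0,"turn": 0.0}], "grip": 0.34}}

```text
time: 24.85
ee_pos: [0.4705, 0.3717, 0.0271]
tool_rot: [0.619, 0.785, 0.0, 0.0]
ft_force: [0.7, 0.5, -0.8]
width: 0.658
gripper_force: 0.0
```

{"method": "arm_command", "body": {"motion": [{"dx": 0.0,"dy": 0.0,"dz": 0.02,"turn": 0.0},{"dx": 0.0,"dy": 0.0,"dz": 0.06,"turn": 0.0},{"dx": 0.0,"dy": 0.0,"dz": 0.1,"turn": 0.0},{"dx": 0.012,"dy": -0.042,"dz": 0.11,"turn": -0.05},{"dx": 0.024,"dy": -0.084,"dz": 0.11,"turn": -0.1},{"dx": 0.036,"dy": -0.126,"dz": 0.11,"turn": -0.158},{"dx": 0.048,"dy": -0.168,"dz": 0.11,"turn": -0.158},{"dx": 0.06,"dy": -0.21,"dz": 0.11,"turn": -0.158},{"dx": 0.072,"dy": -0.252,"dz": 0.11,"turn": -0.158}]}}

```text
time: 25.75
ee_pos: [0.5425, 0.1179, 0.137]
tool_rot: [0.679, 0.734, 0.0, 0.0]
ft_force: [0.2, -0.8, -0.1]
width: 0.654
gripper_force: 0.0
```

{"method": "arm_command", "body": {"motion": [{"dx": 0.012,"dy": -0.042,"dz": 0.0,"turn": 0.0},{"dx": 0.024,"dy": -0.084,"dz": 0.0,"turn": 0.0},{"dx": 0.036,"dy": -0.126,"dz": 0.0,"turn": 0.0},{"dx": 0.048,"dy": -0.164,"dz": 0.0,"turn": 0.0},{"dx": 0.053,"dy": -0.184,"dz": 0.0,"turn": 0.0},{"dx": 0.053,"dy": -0.184,"dz": 0.0,"turn": 0.0},{"dx": 0.053,"dy": -0.184,"dz": 0.0,"turn": 0.0}], "grip": 0.15}}

```text
time: 26.45
ee_pos: [0.595, -0.0644, 0.1366]
tool_rot: [0.68, 0.733, 0.0, -0.001]
ft_force: [-0.2, 0.1, -0.3]
width: 0.852
gripper_force: 0.0
```

```bash
python3 - <<'E'
from h import *
o=observe(); print(o["ee_pos"],R.from_quat(o["tool_rot"]).as_euler("xyz"),o["width"])
c=capture("top"); w=cloud(c)
for xy in((.541,.389),(.558,.318),(.47,.372)):
    P=sel(w,xy,.035,.032,.06); print(circ(P), np.percentile(P[:,2],[5,95]))
P=sel(w,(.436,.194),.08,.036,.05); print("fresh",len(P),circ(P) if len(P) else 0)
E
```

```text
[ 0.59499762 -0.06443015  0.13659687] [-3.14096926e+00 -8.03024157e-04  1.64658093e+00] 0.8524941039596553
[5.397e-01 3.900e-01 2.390e-02 2.340e+02 4.490e-02] [0.03583818 0.04916575]
[5.58e-01 3.17e-01 2.43e-02 2.33e+02 4.54e-02] [0.03473217 0.04912647]
[4.684e-01 3.743e-01 2.380e-02 2.420e+02 4.480e-02] [0.03578674 0.04893935]
fresh 269 [4.359e-01 1.935e-01 2.630e-02 2.690e+02 4.060e-02]
```

{"method": "arm_command", "body": {"motion": [{"dx": 0.0,"dy": 0.0,"dz": -0.035,"turn": 0.0},{"dx": 0.0,"dy": 0.0,"dz": -0.07,"turn": 0.0},{"dx": 0.0,"dy": 0.0,"dz": -0.095,"turn": 0.0},{"dx": 0.0,"dy": 0.0,"dz": -0.104,"turn": 0.0},{"dx": 0.0,"dy": 0.0,"dz": -0.104,"turn": 0.0}]}}

```text
time: 27.0
ee_pos: [0.5936, -0.0628, 0.0312]
tool_rot: [0.679, 0.734, -0.001, -0.002]
ft_force: [0.3, 0.2, 0.6]
width: 0.851
gripper_force: 0.0
```

{"method": "arm_command", "body": {"motion": [{"dx": 0.0,"dy": 0.0,"dz": 0.0,"turn": 0.0},{"dx": 0.0,"dy": 0.0,"dz": 0.0,"turn": 0.0},{"dx": 0.0,"dy": 0.0,"dz": 0.0,"turn": 0.0},{"dx": 0.0,"dy": 0.0,"dz": 0.0,"turn": 0.0},{"dx": 0.0,"dy": 0.0,"dz": 0.0,"turn": 0.0}], "grip": 1.0, "force": 40}}

```text
time: 27.5
ee_pos: [0.5975, -0.0647, 0.0353]
tool_rot: [0.679, 0.734, 0.001, 0.002]
ft_force: [-0.2, 1.3, 6.6]
width: 0.52
gripper_force: 41.4
```

{"method": "arm_command", "body": {"motion": [{"dx": 0.0,"dy": 0.0,"dz": 0.02,"turn": 0.0},{"dx": 0.0,"dy": 0.0,"dz": 0.05,"turn": 0.0},{"dx": 0.0,"dy": 0.0,"dz": 0.08,"turn": 0.0},{"dx": 0.0,"dy": 0.0,"dz": 0.1,"turn": 0.0},{"dx": -0.009,"dy": 0.03,"dz": 0.11,"turn": 0.05},{"dx": -0.022,"dy": 0.073,"dz": 0.11,"turn": 0.1},{"dx": -0.035,"dy": 0.116,"dz": 0.11,"turn": 0.158},{"dx": -0.048,"dy": 0.159,"dz": 0.11,"turn": 0.158},{"dx": -0.06,"dy": 0.202,"dz": 0.11,"turn": 0.158},{"dx": -0.073,"dy": 0.245,"dz": 0.11,"turn": 0.158}]}}

```text
time: 28.5
ee_pos: [0.5215, 0.182, 0.143]
tool_rot: [0.62, 0.785, 0.0, 0.0]
ft_force: [0.7, -0.8, -0.6]
width: 0.516
gripper_force: 41.2
```

{"method": "arm_command", "body": {"motion": [{"dx": -0.012,"dy": 0.043,"dz": 0.0,"turn": 0.0},{"dx": -0.025,"dy": 0.086,"dz": 0.0,"turn": 0.0},{"dx": -0.034,"dy": 0.115,"dz": -0.01,"turn": 0.0},{"dx": -0.035,"dy": 0.12,"dz": -0.04,"turn": 0.0},{"dx": -0.035,"dy": 0.12,"dz": -0.07,"turn": 0.0},{"dx": -0.035,"dy": 0.12,"dz": -0.1,"turn": 0.0},{"dx": -0.035,"dy": 0.12,"dz": -0.11,"turn": 0.0},{"dx": -0.035,"dy": 0.12,"dz": -0.113,"turn": 0.0},{"dx": -0.035,"dy": 0.12,"dz": -0.113,"turn": 0.0}]}}

```text
time: 29.4
ee_pos: [0.4881, 0.3007, 0.0305]
tool_rot: [0.619, 0.785, 0.001, 0.0]
ft_force: [0.1, -0.1, -0.4]
width: 0.522
gripper_force: 41.2
```

{"method": "arm_command", "body": {"motion": [{"dx": 0.0,"dy": 0.0,"dz": -0.003,"turn": 0.0},{"dx": 0.0,"dy": 0.0,"dz": -0.003,"turn": 0.0}]}}

```text
time: 29.6
ee_pos: [0.4889, 0.3012, 0.0284]
tool_rot: [0.619, 0.785, 0.002, 0.001]
ft_force: [0.5, 0.7, 0.6]
width: 0.52
gripper_force: 41.3
```

{"method": "arm_command", "body": {"motion": [{"dx": 0.0,"dy": 0.0,"dz": 0.0,"turn": 0.0},{"dx": 0.0,"dy": 0.0,"dz": 0.0,"turn": 0.0},{"dx": 0.0,"dy": 0.0,"dz": 0.0,"turn": 0.0}], "grip": 0.34}}

```text
time: 29.9
ee_pos: [0.4875, 0.3007, 0.0271]
tool_rot: [0.619, 0.785, 0.0, 0.0]
ft_force: [0.1, 0.6, -0.2]
width: 0.657
gripper_force: 0.0
```

{"method": "arm_command", "body": {"motion": [{"dx": 0.0,"dy": 0.0,"dz": 0.02,"turn": 0.0},{"dx": 0.0,"dy": 0.0,"dz": 0.06,"turn": 0.0},{"dx": 0.0,"dy": 0.0,"dz": 0.1,"turn": 0.0},{"dx": -0.02,"dy": -0.04,"dz": 0.1,"turn": -0.08},{"dx": -0.035,"dy": -0.08,"dz": 0.1,"turn": -0.158},{"dx": -0.05,"dy": -0.108,"dz": 0.1,"turn": -0.158},{"dx": -0.05,"dy": -0.108,"dz": 0.1,"turn": -0.158},{"dx": -0.05,"dy": -0.108,"dz": 0.1,"turn": -0.158}]}}

```text
time: 30.7
ee_pos: [0.4374, 0.1924, 0.127]
tool_rot: [0.68, 0.733, 0.0, 0.0]
ft_force: [-0.2, 0.5, -0.4]
width: 0.662
gripper_force: 0.0
```

```bash
python3 - <<'E'
from h import *
o=observe(); print(o["ee_pos"],R.from_quat(o["tool_rot"]).as_euler("xyz"),o["width"])
c=capture("top"); w=cloud(c)
for xy in((.541,.389),(.558,.318),(.47,.372),(.487,.301)):
    P=sel(w,xy,.035,.032,.06); print(circ(P) if len(P) else 0)
c=capture("side"); w=cloud(c)
P=sel(w,(.436,.194),.08,.036,.05); print("fresh",len(P),circ(P) if len(P) else 0)
E
```

```text
[0.43735996 0.19241584 0.12698876] [ 3.14079843e+00 -5.36257145e-04  1.64656311e+00] 0.6616107239859707
[5.395e-01 3.905e-01 2.350e-02 1.870e+02 4.530e-02]
[5.584e-01 3.185e-01 2.400e-02 1.440e+02 4.520e-02]
[4.684e-01 3.769e-01 2.320e-02 1.140e+02 4.570e-02]
0
fresh 106 [4.372e-01 1.921e-01 3.040e-02 1.060e+02 4.120e-02]
```

{"method": "arm_command", "body": {"motion": [{"dx": 0.0,"dy": 0.0,"dz": 0.0,"turn": 0.0},{"dx": 0.0,"dy": 0.0,"dz": 0.0,"turn": 0.0},{"dx": 0.0,"dy": 0.0,"dz": -0.035,"turn": 0.0},{"dx": 0.0,"dy": 0.0,"dz": -0.07,"turn": 0.0},{"dx": 0.0,"dy": 0.0,"dz": -0.095,"turn": 0.0},{"dx": 0.0,"dy": 0.0,"dz": -0.106,"turn": 0.0},{"dx": 0.0,"dy": 0.0,"dz": -0.106,"turn": 0.0}], "grip": 0.1}}

```text
time: 31.5
ee_pos: [0.4359, 0.1925, 0.0192]
tool_rot: [0.679, 0.734, -0.002, -0.001]
ft_force: [-0.5, -1.4, 0.2]
width: 0.896
gripper_force: 0.0
```

{"method": "arm_command", "body": {"motion": [{"dx": 0.0,"dy": 0.0,"dz": 0.0,"turn": 0.0},{"dx": 0.0,"dy": 0.0,"dz": 0.0,"turn": 0.0},{"dx": 0.0,"dy": 0.0,"dz": 0.0,"turn": 0.0},{"dx": 0.0,"dy": 0.0,"dz": 0.0,"turn": 0.0},{"dx": 0.0,"dy": 0.0,"dz": 0.0,"turn": 0.0}], "grip": 1.0, "force": 40}}

```text
time: 32.0
ee_pos: [0.4394, 0.1933, 0.0228]
tool_rot: [0.679, 0.734, 0.002, 0.001]
ft_force: [-1.0, 0.0, 6.0]
width: 0.582
gripper_force: 41.9
```

{"method": "arm_command", "body": {"motion": [{"dx": 0.0,"dy": 0.0,"dz": 0.03,"turn": 0.0},{"dx": 0.0,"dy": 0.0,"dz": 0.07,"turn": 0.0},{"dx": 0.0,"dy": 0.0,"dz": 0.11,"turn": 0.0},{"dx": 0.023,"dy": -0.037,"dz": 0.12,"turn": 0.0},{"dx": 0.046,"dy": -0.074,"dz": 0.12,"turn": 0.0},{"dx": 0.068,"dy": -0.111,"dz": 0.12,"turn": 0.0},{"dx": 0.091,"dy": -0.148,"dz": 0.12,"turn": 0.0},{"dx": 0.114,"dy": -0.185,"dz": 0.12,"turn": 0.0},{"dx": 0.137,"dy": -0.222,"dz": 0.12,"turn": 0.0},{"dx": 0.158,"dy": -0.257,"dz": 0.12,"turn": 0.0}]}}

```text
time: 33.0
ee_pos: [0.5959, -0.0662, 0.1409]
tool_rot: [0.68, 0.734, 0.0, 0.0]
ft_force: [0.2, -0.1, -1.2]
width: 0.585
gripper_force: 42.2
```

{"method": "arm_command", "body": {"motion": [{"dx": 0.0,"dy": 0.0,"dz": -0.01,"turn": 0.0},{"dx": 0.0,"dy": 0.0,"dz": -0.02,"turn": 0.0},{"dx": 0.0,"dy": 0.0,"dz": -0.02,"turn": 0.0},{"dx": 0.0,"dy": 0.0,"dz": -0.02,"turn": 0.0}]}}

```text
time: 33.4
ee_pos: [0.5937, -0.0629, 0.1196]
tool_rot: [0.679, 0.734, -0.001, -0.001]
ft_force: [0.1, -0.3, -0.8]
width: 0.585
gripper_force: 42.2
```

```bash
python3 - <<'E'
from h import *
o=observe(); print(o["ee_pos"],R.from_quat(o["tool_rot"]).as_euler("xyz"),o["width"])
c=capture("side"); save(c,"side8",(265,150,345,215),8); w=cloud(c)
P=sel(w,(.595,-.064),.04,.07,.14); print(np.percentile(P[:,2],[1,5,95]))
P=P[P[:,2]<.135];print(P[:,:2].mean(0))
Q=sel(w,(.595,-.064),.02,.06,.078); print("tip",len(Q),Q.mean(0) if len(Q) else 0)
E
```

```text
[ 0.59373004 -0.06293521  0.1196425 ] [-3.13889616e+00 -1.07414751e-03  1.64920107e+00] 0.5852517035830057
[0.07437142 0.10274794 0.13923081]
[ 0.58928705 -0.07768152]
tip 17 [ 0.59575868 -0.06503817  0.06802401]
```

View pics/side8.png

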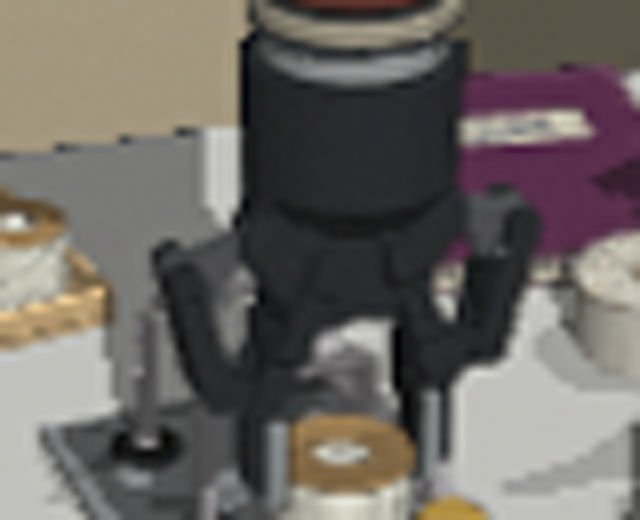

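{"method": "arm_command", "body": {"motion": [{"dx": 0.001,"dy": 0.0,"dz": -0.01,"turn": 0.0},{"dx": 0.001,"dy": 0.0,"dz": -0.02,"turn": 0.0},{"dx": 0.001,"dy": 0.0,"dz": -0.03,"turn": 0.0},{"dx": 0.001,"dy": 0.0,"dz": -0.04,"turn": 0.0},{"dx": 0.001,"dy": 0.0,"dz": -0.04,"turn": 0.0}]}}

```text
time: 33.95
ee_pos: [0.5943, -0.0639, 0.0781]
tool_rot: [0.679, 0.734, -0.001, -0.002]
ft_force: [-0.8, 0.1, -0.5]
width: 0.584
gripper_force: 42.2
```

Bottom at ~0.056, already past the tip with no force: threaded. Going on down.

{"method": "arm_command", "body": {"motion": [{"dx": 0.0,"dy": 0.0,"dz": -0.012,"turn": 0.0},{"dx": 0.0,"dy": 0.0,"dz": -0.024,"turn": 0.0},{"dx": 0.0,"dy": 0.0,"dz": -0.034,"turn": 0.0},{"dx": 0.0,"dy": 0.0,"dz": -0.041,"turn": 0.0},{"dx": 0.0,"dy": 0.0,"dz": -0.044,"turn": 0.0},{"dx": 0.0,"dy": 0.0,"dz": -0.044,"turn": 0.0}]}}

```text
time: 34.55
ee_pos: [0.5959, -0.0643, 0.0361]
tool_rot: [0.679, 0.734, -0.0, -0.001]
ft_force: [0.7, -0.4, -0.6]
width: 0.582
gripper_force: 42.2
```

{"method": "arm_command", "body": {"motion": [{"dx": 0.0,"dy": 0.0,"dz": 0.0,"turn": 0.0},{"dx": 0.0,"dy": 0.0,"dz": 0.0,"turn": 0.0},{"dx": 0.0,"dy": 0.0,"dz": 0.0,"turn": 0.0}], "grip": 0.22}}

```text
time: 34.85
ee_pos: [0.597, -0.0645, 0.0377]
tool_rot: [0.679, 0.734, 0.0, 0.001]
ft_force: [0.3, 0.4, -0.6]
width: 0.781
gripper_force: 0.0
```

{"method": "arm_command", "body": {"motion": [{"dx": 0.0,"dy": 0.0,"dz": 0.03,"turn": 0.0},{"dx": 0.0,"dy": 0.0,"dz": 0.07,"turn": 0.0},{"dx": 0.0,"dy": 0.0,"dz": 0.11,"turn": 0.0},{"dx": 0.0,"dy": 0.04,"dz": 0.13,"turn": 0.14},{"dx": 0.01,"dy": 0.08,"dz": 0.13,"turn": 0.28},{"dx": 0.02,"dy": 0.11,"dz": 0.13,"turn": 0.42},{"dx": 0.03,"dy": 0.13,"dz": 0.13,"turn": 0.56},{"dx": 0.05,"dy": 0.15,"dz": 0.12,"turn": 0.7},{"dx": 0.065,"dy": 0.162,"dz": 0.11,"turn": 0.84},{"dx": 0.075,"dy": 0.162,"dz": 0.1,"turn": 0.98}]}}

```text
time: 35.85
ee_pos: [0.6725, 0.0998, 0.1373]
tool_rot: [0.25, 0.968, 0.001, 0.001]
ft_force: [-0.8, 0.5, 1.0]
width: 0.779
gripper_force: 0.0
```

{"method": "arm_command", "body": {"motion": [{"dx": 0.0,"dy": 0.0,"dz": 0.0,"turn": 0.14},{"dx": 0.0,"dy": 0.0,"dz": 0.0,"turn": 0.28},{"dx": 0.0,"dy": 0.0,"dz": 0.0,"turn": 0.42},{"dx": 0.0,"dy": 0.0,"dz": 0.0,"turn": 0.56},{"dx": 0.0,"dy": 0.0,"dz": 0.0,"turn": 0.59},{"dx": 0.0,"dy": 0.0,"dz": 0.0,"turn": 0.59},{"dx": 0.0,"dy": 0.0,"dz": 0.0,"turn": 0.59}], "grip": 0.5}}

```text
time: 36.55
ee_pos: [0.6714, 0.0976, 0.137]
tool_rot: [-0.037, 0.999, -0.0, 0.0]
ft_force: [0.4, 0.4, -0.7]
width: 0.504
gripper_force: 0.0
```

```bash
python3 - <<'E'
from h import *
o=observe(); print(o["ee_pos"],R.from_quat(o["tool_rot"]).as_euler("xyz"),o["width"])
c=capture("top"); w=cloud(c)
for xy in((.541,.389),(.558,.318),(.47,.372),(.487,.301),(.595,-.064)):
    P=sel(w,xy,.035,.032,.06); print(circ(P) if len(P) else 0)
c=capture("side"); w=cloud(c)
P=sel(w,(.6,-.064),.04,.045,.062); print("fresh",len(P),circ(P) if len(P) else 0)
save(c,"side9",(205,140,365,250),5)
E
```

```text
[0.67139619 0.09758402 0.13701862] [-3.14157372e+00  3.51490814e-04 -3.06739395e+00] 0.5038288771682098
[5.395e-01 3.902e-01 2.360e-02 2.340e+02 4.520e-02]
[5.566e-01 3.178e-01 2.470e-02 2.290e+02 4.510e-02]
[4.698e-01 3.739e-01 2.450e-02 2.420e+02 4.530e-02]
[4.863e-01 3.022e-01 2.360e-02 2.310e+02 4.530e-02]
[ 5.983e-01 -6.380e-02  2.650e-02  2.860e+02  5.220e-02]
fresh 158 [ 6.047e-01 -6.090e-02  3.300e-02  1.580e+02  5.310e-02]
```

View pics/side9.png

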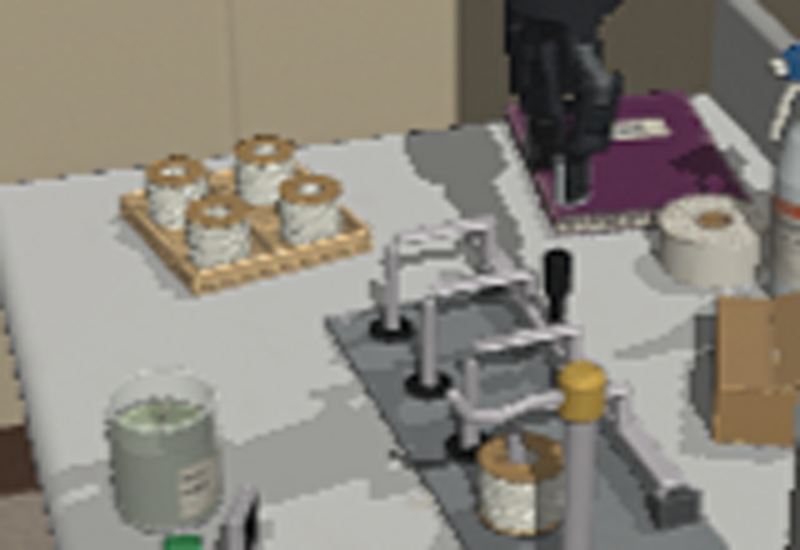

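{"method": "arm_command", "body": {"motion": [{"dx": 0.0,"dy": -0.001,"dz": -0.025,"turn": 0.0},{"dx": 0.0,"dy": -0.001,"dz": -0.05,"turn": 0.0},{"dx": 0.0,"dy": -0.001,"dz": -0.07,"turn": 0.0},{"dx": 0.0,"dy": -0.001,"dz": -0.07,"turn": 0.0},{"dx": 0.0,"dy": -0.001,"dz": -0.07,"turn": 0.0}]}}

```text
time: 37.15
ee_pos: [0.6711, 0.0966, 0.0666]
tool_rot: [-0.038, 0.999, -0.0, -0.0]
ft_force: [-0.2, 0.8, 0.5]
width: 0.498
gripper_force: 0.0
```

{"method": "arm_command", "body": {"motion": [{"dx": 0.0,"dy": 0.0,"dz": 0.0,"turn": 0.0},{"dx": 0.0,"dy": 0.0,"dz": 0.0,"turn": 0.0},{"dx": 0.0,"dy": 0.0,"dz": 0.0,"turn": 0.0},{"dx": 0.0,"dy": 0.0,"dz": 0.0,"turn": 0.0},{"dx": 0.0,"dy": 0.0,"dz": 0.0,"turn": 0.0}], "grip": 1.0, "force": 30}}

```text
time: 37.65
ee_pos: [0.673, 0.0957, 0.069]
tool_rot: [-0.038, 0.999, -0.001, 0.002]
ft_force: [-1.1, -5.1, 6.1]
width: 0.222
gripper_force: 29.8
```

{"method": "arm_command", "body": {"motion": [{"dx": 0.0004,"dy": -0.005,"dz": 0.0,"turn": 0.0},{"dx": 0.0008,"dy": -0.01,"dz": 0.0,"turn": 0.0},{"dx": 0.0011,"dy": -0.015,"dz": 0.0,"turn": 0.0},{"dx": 0.0015,"dy": -0.02,"dz": 0.0,"turn": 0.0},{"dx": 0.002,"dy": -0.025,"dz": 0.0,"turn": 0.0},{"dx": 0.0022,"dy": -0.03,"dz": 0.0,"turn": 0.0},{"dx": 0.0026,"dy": -0.035,"dz": 0.0,"turn": 0.0},{"dx": 0.0028,"dy": -0.039,"dz": 0.0,"turn": 0.0},{"dx": 0.003,"dy": -0.042,"dz": 0.0,"turn": 0.0},{"dx": 0.003,"dy": -0.042,"dz": 0.0,"turn": 0.0}]}}

```text
time: 38.65
ee_pos: [0.6756, 0.0576, 0.0691]
tool_rot: [-0.038, 0.999, 0.003, 0.002]
ft_force: [-0.4, 4.9, 6.3]
width: 0.221
gripper_force: 30.0
```

{"method": "arm_command", "body": {"motion": [{"dx": 0.0,"dy": -0.003,"dz": 0.0,"turn": 0.0},{"dx": 0.0,"dy": -0.006,"dz": 0.0,"turn": 0.0},{"dx": 0.0,"dy": -0.006,"dz": 0.0,"turn": 0.0}]}}

```text
time: 38.95
ee_pos: [0.6756, 0.0574, 0.0691]
tool_rot: [-0.037, 0.999, 0.007, 0.002]
ft_force: [0.6, 17.9, 6.0]
width: 0.219
gripper_force: 30.8
```

{"method": "arm_command", "body": {"motion": [{"dx": 0.0,"dy": 0.003,"dz": 0.0,"turn": 0.0},{"dx": 0.0,"dy": 0.003,"dz": 0.0,"turn": 0.0}]}}

```text
time: 39.15
ee_pos: [0.6756, 0.0576, 0.0691]
tool_rot: [-0.038, 0.999, 0.004, 0.002]
ft_force: [-0.4, 10.3, 6.4]
width: 0.222
gripper_force: 30.3
```

{"method": "arm_command", "body": {"motion": [{"dx": 0.0,"dy": 0.003,"dz": 0.0,"turn": 0.0},{"dx": 0.0,"dy": 0.003,"dz": 0.0,"turn": 0.0},{"dx": 0.0,"dy": 0.003,"dz": 0.0,"turn": 0.0}], "grip": 0.5}}

```text
time: 39.45
ee_pos: [0.6739, 0.0546, 0.0663]
tool_rot: [-0.038, 0.999, 0.0, -0.0]
ft_force: [0.2, 0.3, -0.8]
width: 0.502
gripper_force: 0.0
```

{"method": "arm_command", "body": {"motion": [{"dx": 0.0,"dy": 0.0,"dz": 0.04,"turn": 0.0},{"dx": 0.0,"dy": 0.0,"dz": 0.08,"turn": 0.0},{"dx": 0.0,"dy": 0.0,"dz": 0.12,"turn": 0.0},{"dx": -0.04,"dy": 0.0,"dz": 0.15,"turn": -0.1},{"dx": -0.09,"dy": 0.0,"dz": 0.17,"turn": -0.2},{"dx": -0.13,"dy": 0.0,"dz": 0.17,"turn": -0.3},{"dx": -0.17,"dy": 0.01,"dz": 0.17,"turn": -0.4},{"dx": -0.2,"dy": 0.02,"dz": 0.17,"turn": -0.5},{"dx": -0.2,"dy": 0.02,"dz": 0.17,"turn": -0.6}]}}

```text
time: 40.35
ee_pos: [0.4701, 0.0752, 0.2357]
tool_rot: [0.261, 0.965, -0.0, -0.002]
ft_force: [0.6, 0.1, -0.2]
width: 0.501
gripper_force: 0.0
```

```bash
python3 - <<'E'
from h import *
o=observe(); print(o["ee_pos"],R.from_quat(o["tool_rot"]).as_euler("xyz"),o["width"])
for n in("top","side"):
    c=capture(n); w=cloud(c)
    P=sel(w,(.672,.06),.03,.08,.1); print(n,"knob",len(P),P.mean(0) if len(P) else 0)
    P=sel(w,(.41,-.175),.08,.1,.16); print("guide",len(P),P.mean(0),P.min(0),P.max(0),cv2.minAreaRect((P[:,:2]*1000).astype(np.float32)))
    P=sel(w,(.41,-.175),.07,.005,.02); print("foot",len(P),cv2.minAreaRect((P[:,:2]*1000).astype(np.float32)))
    P=sel(w,(.41,-.175),.07,.122,.14); print("tabtop",len(P),P.mean(0),cv2.minAreaRect((P[:,:2]*1000).astype(np.float32)))
    P=sel(w,(.6,-.155),.1,.14,.18); d=np.hypot(P[:,0]-.6005,P[:,1]+.1545); Q=P[(d>.03)&(d<.085)]; k=np.polyfit(Q[:,0],Q[:,1],1); print("hook",len(Q),k,np.polyval(k,[.53,.55,.6]))
E
python3 - <<'E'
import sys; sys.path.insert(0,'.')
import os; os.chdir('.')
from h import *
c=dict(np.load("side0.npz")); w=cloud(c); P=sel(w,(.672,.06),.03,.08,.1); print("knob orig side",len(P),P.mean(0))
E
```

```text
[0.47011318 0.07515821 0.23566539] [-3.1403492  -0.00333925  2.6139876 ] 0.5009835551499109
top knob 51 [0.6727187  0.05686655 0.08933452]
guide 80 [ 0.4100771  -0.17294634  0.12330061] [ 0.400223   -0.19124364  0.10349919] [ 0.42162388 -0.1568744   0.1337662 ] ((410.559326171875, -173.6409912109375), (35.56389617919922, 9.910861015319824), 66.20103454589844)
foot 182 ((411.5697937011719, -178.19338989257812), (128.79676818847656, 119.18756103515625), 7.91614294052124)
tabtop 58 [ 0.41091791 -0.1735652   0.12747165] ((410.948974609375, -173.97962951660156), (35.248756408691406, 8.956318855285645), 66.10071563720703)
hook 60 [ 0.08887054 -0.20628145] [-0.15918007 -0.15740266 -0.15295913]
side knob 36 [0.67509347 0.05279202 0.08857097]
guide 91 [ 0.41276872 -0.18064988  0.1191884 ] [ 0.40300549 -0.19358101  0.10000634] [ 0.42410165 -0.15873427  0.1318748 ] ((413.8545837402344, -176.2621307373047), (35.467742919921875, 10.84395980834961), 62.82560729980469)
foot 158 ((402.0322265625, -166.7362823486328), (101.58816528320312, 110.67092895507812), 66.43392944335938)
tabtop 42 [ 0.41339476 -0.17776279  0.12842611] ((414.1592712402344, -175.87974548339844), (34.43394088745117, 10.531330108642578), 63.704132080078125)
hook 57 [ 0.08738557 -0.20921107] [-0.16289672 -0.16114901 -0.15677973]
knob orig side 34 [0.67487569 0.05588843 0.08843721]
```

{"method": "arm_command", "body": {"motion": [{"dx": -0.01,"dy": -0.045,"dz": 0.0,"turn": 0.05},{"dx": -0.02,"dy": -0.09,"dz": 0.0,"turn": 0.097},{"dx": -0.03,"dy": -0.135,"dz": 0.0,"turn": 0.097},{"dx": -0.04,"dy": -0.18,"dz": 0.0,"turn": 0.097},{"dx": -0.05,"dy": -0.22,"dz": -0.02,"turn": 0.097},{"dx": -0.058,"dy": -0.25,"dz": -0.05,"turn": 0.097},{"dx": -0.058,"dy": -0.25,"dz": -0.07,"turn": 0.097},{"dx": -0.058,"dy": -0.25,"dz": -0.07,"turn": 0.097},{"dx": -0.058,"dy": -0.25,"dz": -0.07,"turn": 0.097}], "grip": 0.25}}

```text
time: 41.35
ee_pos: [0.4164, -0.1757, 0.1668]
tool_rot: [0.212, 0.977, 0.0, -0.0]
ft_force: [-0.1, -0.3, -0.0]
width: 0.747
gripper_force: 0.0
```

```bash
python3 - <<'E'
from h import *
o=observe(); print(o["ee_pos"],R.from_quat(o["tool_rot"]).as_euler("xyz"),o["width"])
c=capture("side"); w=cloud(c); save(c,"side10",(215,150,305,240),6.5)
P=sel(w,(.413,-.175),.06,.1,.132); print("guide",len(P),P.mean(0),cv2.minAreaRect((P[:,:2]*1000).astype(np.float32)))
E
```

```text
[ 0.41643174 -0.17572523  0.16678919] [ 3.14131389e+00 -8.38407858e-04  2.71522791e+00] 0.7467165057244864
guide 88 [ 0.41286655 -0.18038868  0.11948336] ((413.3454895019531, -175.3930206298828), (37.223350524902344, 10.293932914733887), 65.38894653320312)
```

View pics/side10.png

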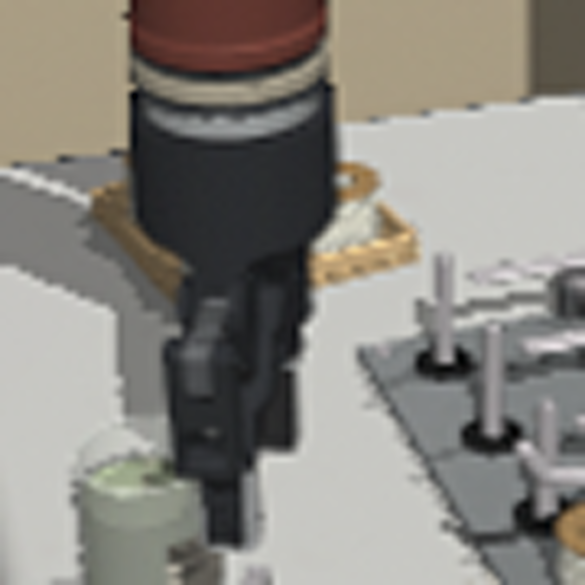

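{"method": "arm_command", "body": {"motion": [{"dx": -0.003,"dy": 0.0,"dz": -0.025,"turn": 0.0},{"dx": -0.003,"dy": 0.0,"dz": -0.05,"turn": 0.0},{"dx": -0.003,"dy": 0.0,"dz": -0.064,"turn": 0.0},{"dx": -0.003,"dy": 0.0,"dz": -0.064,"turn": 0.0},{"dx": -0.003,"dy": 0.0,"dz": -0.064,"turn": 0.0}]}}

```text
time: 41.9
ee_pos: [0.4146, -0.1756, 0.1042]
tool_rot: [0.211, 0.977, -0.0, 0.001]
ft_force: [0.1, -0.4, 0.2]
width: 0.752
gripper_force: 0.0
```

{"method": "arm_command", "body": {"motion": [{"dx": 0.0,"dy": 0.0,"dz": 0.0,"turn": 0.0},{"dx": 0.0,"dy": 0.0,"dz": 0.0,"turn": 0.0},{"dx": 0.0,"dy": 0.0,"dz": 0.0,"turn": 0.0},{"dx": 0.0,"dy": 0.0,"dz": 0.0,"turn": 0.0},{"dx": 0.0,"dy": 0.0,"dz": 0.0,"turn": 0.0},{"dx": 0.0,"dy": 0.0,"dz": 0.0,"turn": 0.0}], "grip": 1.0, "force": 70}}

```text
time: 42.5
ee_pos: [0.415, -0.176, 0.1048]
tool_rot: [0.212, 0.977, -0.0, 0.002]
ft_force: [-0.7, 1.0, 6.4]
width: 0.401
gripper_force: 70.3
```

{"method": "arm_command", "body": {"motion": [{"dx": 0.0,"dy": 0.0,"dz": 0.02,"turn": 0.0},{"dx": 0.0,"dy": 0.0,"dz": 0.05,"turn": 0.0},{"dx": 0.0,"dy": 0.0,"dz": 0.08,"turn": 0.0},{"dx": 0.0,"dy": 0.0,"dz": 0.088,"turn": 0.0},{"dx": 0.0,"dy": 0.0,"dz": 0.088,"turn": 0.0}]}}

```text
time: 43.0
ee_pos: [0.4141, -0.1759, 0.1919]
tool_rot: [0.212, 0.977, -0.001, 0.002]
ft_force: [0.4, -0.4, -1.8]
width: 0.404
gripper_force: 70.2
```

```bash
python3 - <<'E'
from h import *
o=observe(); print(o["ee_pos"],R.from_quat(o["tool_rot"]).as_euler("xyz"),o["width"],o["ft_force"])
for n in("top","side"):
    c=capture(n); w=cloud(c)
    P=sel(w,(.413,-.175),.06,.07,.18)
    print(n,len(P),[ (round(z,3),np.round(P[abs(P[:,2]-z)<.01][:,:2].mean(0),4).tolist()) for z in (.085,.1,.12,.14,.16,.18) if (abs(P[:,2]-z)<.01).any()],P[:,2].min())
E
```

```text
[ 0.41407955 -0.17594812  0.1919028 ] [-3.14101321  0.00319703  2.71480836] 0.40418892409449014 [ 0.37504962 -0.42279653 -1.83039809]
top 128 [(0.085, [0.3916, -0.1759]), (0.1, [0.3942, -0.1765]), (0.12, [0.3987, -0.1741]), (0.14, [0.4038, -0.173]), (0.18, [0.4118, -0.1626])] 0.09193849525828757
side 389 [(0.085, [0.4079, -0.1934]), (0.1, [0.4111, -0.1866]), (0.12, [0.4092, -0.1862]), (0.14, [0.4113, -0.1811]), (0.16, [0.4112, -0.1787]), (0.18, [0.4038, -0.1898])] 0.08620628987305934
```

{"method": "arm_command", "body": {"motion": [{"dx": 0.01,"dy": 0.002,"dz": 0.0,"turn": 0.1},{"dx": 0.02,"dy": 0.004,"dz": 0.0,"turn": 0.2},{"dx": 0.03,"dy": 0.006,"dz": 0.0,"turn": 0.3},{"dx": 0.04,"dy": 0.008,"dz": 0.0,"turn": 0.4},{"dx": 0.05,"dy": 0.009,"dz": 0.0,"turn": 0.48},{"dx": 0.056,"dy": 0.0095,"dz": 0.0,"turn": 0.515},{"dx": 0.056,"dy": 0.0095,"dz": 0.0,"turn": 0.515},{"dx": 0.056,"dy": 0.0095,"dz": 0.0,"turn": 0.515},{"dx": 0.056,"dy": 0.0095,"dz": 0.0,"turn": 0.515}]}}

```text
time: 44.0
ee_pos: [0.4686, -0.1658, 0.1902]
tool_rot: [-0.044, 0.999, 0.0, -0.001]
ft_force: [0.3, 0.5, -2.7]
width: 0.405
gripper_force: 70.2
```

```bash
python3 - <<'E'
from h import *
o=observe(); print(o["ee_pos"],R.from_quat(o["tool_rot"]).as_euler("xyz"),o["width"],o["ft_force"])
c=capture("side"); w=cloud(c); save(c,"side11",(225,150,345,270),5)
p=o["ee_pos"]
P=sel(w,p[:2],.05,.12,.185); print(P.mean(0),P.min(0),P.max(0))
E
```

```text
[ 0.46860634 -0.16575197  0.1901842 ] [ 3.14098436e+00 -1.25339954e-03 -3.05424315e+00] 0.40470882726070034 [ 0.25748103  0.4719514  -2.7078507 ]
[ 0.46478305 -0.17252182  0.14608821] [ 0.45481422 -0.18697088  0.12022728] [ 0.47791571 -0.14737986  0.18465272]
```

View pics/side11.png

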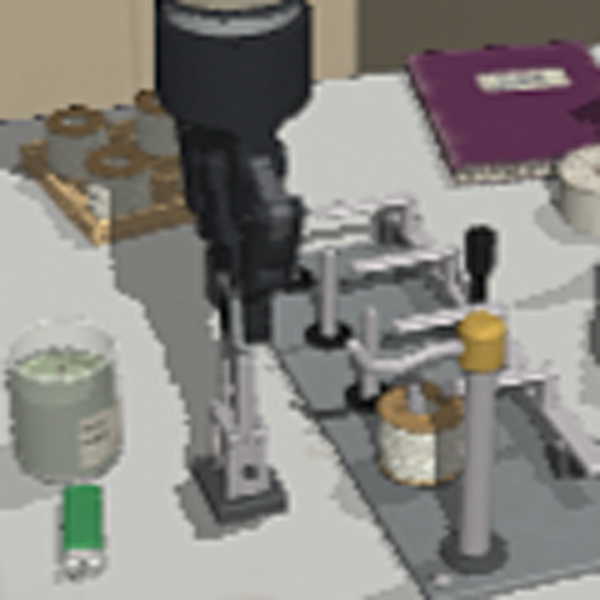

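{"method": "arm_command", "body": {"motion": [{"dx": 0.01,"dy": 0.0005,"dz": 0.003,"turn": 0.0},{"dx": 0.02,"dy": 0.001,"dz": 0.003,"turn": 0.0},{"dx": 0.03,"dy": 0.002,"dz": 0.003,"turn": 0.0},{"dx": 0.04,"dy": 0.003,"dz": 0.003,"turn": 0.0},{"dx": 0.05,"dy": 0.004,"dz": 0.003,"turn": 0.0},{"dx": 0.06,"dy": 0.005,"dz": 0.003,"turn": 0.0},{"dx": 0.065,"dy": 0.0055,"dz": 0.003,"turn": 0.0}]}}

```text
time: 44.75
ee_pos: [0.5355, -0.1602, 0.1937]
tool_rot: [-0.044, 0.999, -0.0, 0.0]
ft_force: [-0.1, -0.0, -3.0]
width: 0.398
gripper_force: 70.1
```

{"method": "arm_command", "body": {"motion": [{"dx": 0.008,"dy": 0.0005,"dz": 0.0,"turn": 0.0},{"dx": 0.016,"dy": 0.001,"dz": 0.0,"turn": 0.0},{"dx": 0.022,"dy": 0.0015,"dz": 0.0,"turn": 0.0},{"dx": 0.022,"dy": 0.0015,"dz": 0.0,"turn": 0.0},{"dx": 0.022,"dy": 0.0015,"dz": 0.0,"turn": 0.0}]}}

```text
time: 45.25
ee_pos: [0.5562, -0.1589, 0.1937]
tool_rot: [-0.044, 0.999, 0.0, -0.0]
ft_force: [-0.3, 0.2, -2.5]
width: 0.406
gripper_force: 70.2
```

```bash
python3 - <<'E'
from h import *
o=observe(); print(o["ee_pos"],R.from_quat(o["tool_rot"]).as_euler("xyz"),o["width"],o["ft_force"])
for n in("top","side"):
    c=capture(n); w=cloud(c)
    P=sel(w,(.6,-.155),.1,.14,.18)
    for lo,hi in((.52,.54),(.57,.585)):
        Q=P[(P[:,0]>lo)&(P[:,0]<hi)&(abs(P[:,1]+.158)<.012)]; print(n,len(Q),Q.mean(0) if len(Q) else 0)
    P=sel(w,o["ee_pos"][:2],.05,.07,.13); print("low guide",P.mean(0),P.min(0),P.max(0))
E
```

```text
[ 0.55620634 -0.15886391  0.19369167] [ 3.14148827e+00 -5.54999632e-04 -3.05327909e+00] 0.4060072227250644 [-0.28314896  0.17380013 -2.47344494]
top 0 0
top 0 0<stdin>:8: RuntimeWarning: Mean of empty slice.
  ret = um.true_divide(
Traceback (most recent call last):
ValueError: zero-size array to reduction operation minimum which has no identity
```

{"method": "arm_command", "body": {"motion": [{"dx": 0.0,"dy": 0.0,"dz": -0.008,"turn": 0.0},{"dx": 0.0,"dy": 0.0,"dz": -0.016,"turn": 0.0},{"dx": 0.0,"dy": 0.0,"dz": -0.022,"turn": 0.0},{"dx": 0.0,"dy": 0.0,"dz": -0.025,"turn": 0.0},{"dx": 0.0,"dy": 0.0,"dz": -0.027,"turn": 0.0},{"dx": 0.0,"dy": 0.0,"dz": -0.027,"turn": 0.0}]}}

```text
time: 45.9
ee_pos: [0.5561, -0.1588, 0.1664]
tool_rot: [-0.044, 0.999, 0.0, -0.0]
ft_force: [0.1, 0.4, -2.5]
width: 0.402
gripper_force: 70.2
```

```bash
python3 - <<'E'
from h import *
o=observe(); print(o["ee_pos"],o["width"],o["ft_force"],o["moment"])
c=capture("side"); w=cloud(c)
P=sel(w,(.6,-.158),.1,.14,.18)
for lo,hi in((.52,.54),(.57,.585)):
    Q=P[(P[:,0]>lo)&(P[:,0]<hi)&(abs(P[:,1]+.16)<.012)]; print(len(Q),Q.mean(0) if len(Q) else 0)
P=sel(w,(.5562,-.159),.05,.04,.14); print("low guide",P.mean(0),P.min(0),P.max(0))
E
```

```text
[ 0.55610256 -0.15880818  0.16635702] 0.4020747291393898 [ 0.10250576  0.40106644 -2.54154022] [-0.00843368 -0.00665313 -0.00545231]
22 [ 0.53365757 -0.1630438   0.16067533]
14 [ 0.57840673 -0.15841711  0.15226513]
low guide [ 0.56580171 -0.16526796  0.09160702] [ 0.53244863 -0.18746767  0.04034923] [ 0.60601141 -0.13670031  0.13978167]
```

{"method": "arm_command", "body": {"motion": [{"dx": 0.0,"dy": 0.0,"dz": -0.001,"turn": 0.0},{"dx": 0.0,"dy": 0.0,"dz": -0.002,"turn": 0.0},{"dx": 0.0,"dy": 0.0,"dz": -0.002,"turn": 0.0}]}}

```text
time: 46.25
ee_pos: [0.5564, -0.1589, 0.1649]
tool_rot: [-0.044, 0.999, -0.0, 0.0]
ft_force: [-0.1, 0.4, -1.7]
width: 0.403
gripper_force: 70.2
```

{"method": "arm_command", "body": {"motion": [{"dx": 0.0,"dy": 0.0,"dz": -0.001,"turn": 0.0},{"dx": 0.0,"dy": 0.0,"dz": -0.002,"turn": 0.0},{"dx": 0.0,"dy": 0.0,"dz": -0.002,"turn": 0.0}]}}

```text
time: 46.55
ee_pos: [0.5564, -0.159, 0.1629]
tool_rot: [-0.044, 0.999, -0.0, 0.0]
ft_force: [-0.2, -0.1, -0.9]
width: 0.401
gripper_force: 70.2
```

{"method": "arm_command", "body": {"motion": [{"dx": 0.0,"dy": 0.0,"dz": -0.001,"turn": 0.0},{"dx": 0.0,"dy": 0.0,"dz": -0.0015,"turn": 0.0},{"dx": 0.0,"dy": 0.0,"dz": -0.0015,"turn": 0.0}]}}

```text
time: 46.85
ee_pos: [0.5567, -0.159, 0.1623]
tool_rot: [-0.044, 0.999, -0.0, 0.0]
ft_force: [-1.6, 0.1, 4.3]
width: 0.404
gripper_force: 70.7
```

```bash
python3 - <<'E'
from h import *
o=observe(); print(o["ee_pos"],o["width"],o["ft_force"],o["moment"])
c=capture("side"); w=cloud(c)
P=sel(w,(.556,-.16),.035,.02,.2); print("low guide",[np.round(np.percentile(P[:,i],[1,50,99]),4) for i in range(3)])
for z in np.arange(.04,.18,.01):
    Q=P[abs(P[:,2]-z)<.005]; print(round(z,3),len(Q),np.round(Q.mean(0)[:2],3) if len(Q) else 0, np.round([Q[:,0].min(),Q[:,0].max()],3) if len(Q) else 0)
E
```

```text
[ 0.55674149 -0.15903606  0.16231933] 0.4042533704041528 [-1.58479869  0.11261465  4.34407756] [ 0.11544529  0.32710861 -0.06971833]
low guide [array([0.5316, 0.5516, 0.587 ]), array([-0.1915, -0.1735, -0.1399]), array([0.0626, 0.1192, 0.1988])]
0.04 0 0 0
0.05 0 0 0
0.06 24 [ 0.549 -0.177] [0.534 0.571]
0.07 116 [ 0.55  -0.169] [0.533 0.575]
0.08 28 [ 0.551 -0.172] [0.542 0.564]
0.09 42 [ 0.551 -0.17 ] [0.543 0.566]
0.1 32 [ 0.554 -0.172] [0.543 0.567]
0.11 61 [ 0.552 -0.163] [0.543 0.567]
0.12 22 [ 0.555 -0.162] [0.548 0.561]
0.13 26 [ 0.554 -0.163] [0.549 0.56 ]
0.14 15 [ 0.557 -0.172] [0.549 0.591]
0.15 48 [ 0.557 -0.163] [0.534 0.591]
0.16 38 [ 0.554 -0.163] [0.529 0.591]
0.17 39 [ 0.549 -0.169] [0.526 0.568]
```

{"method": "arm_command", "body": {"motion": [{"dx": 0.0,"dy": 0.0,"dz": 0.001,"turn": 0.0},{"dx": 0.0,"dy": 0.0,"dz": 0.001,"turn": 0.0},{"dx": 0.0,"dy": 0.0,"dz": 0.001,"turn": 0.0},{"dx": 0.0,"dy": 0.0,"dz": 0.001,"turn": 0.0}], "grip": 0.3}}

```text
time: 47.3
ee_pos: [0.5562, -0.1588, 0.162]
tool_rot: [-0.044, 0.999, 0.0, -0.0]
ft_force: [-0.9, 0.0, -0.2]
width: 0.702
gripper_force: 0.0
```

{"method": "arm_command", "body": {"motion": [{"dx": 0.0,"dy": 0.0,"dz": 0.01,"turn": 0.0},{"dx": 0.0,"dy": 0.0,"dz": 0.025,"turn": 0.0},{"dx": 0.0,"dy": 0.0,"dz": 0.05,"turn": 0.0},{"dx": 0.0,"dy": 0.0,"dz": 0.09,"turn": 0.0},{"dx": -0.03,"dy": 0.03,"dz": 0.11,"turn": 0.0},{"dx": -0.06,"dy": 0.07,"dz": 0.11,"turn": 0.0},{"dx": -0.09,"dy": 0.11,"dz": 0.11,"turn": 0.0},{"dx": -0.12,"dy": 0.15,"dz": 0.11,"turn": 0.0},{"dx": -0.14,"dy": 0.18,"dz": 0.11,"turn": 0.0},{"dx": -0.14,"dy": 0.18,"dz": 0.11,"turn": 0.0}]}}

```text
time: 48.3
ee_pos: [0.4146, 0.0239, 0.2739]
tool_rot: [-0.046, 0.999, 0.0, 0.001]
ft_force: [0.3, -0.4, 1.5]
width: 0.703
gripper_force: 0.0
```

```bash
python3 - <<'E'
from h import *
o=observe(); print(o["ee_pos"],o["width"],o["ft_force"])
for n in("top","side"):
    c=capture(n); w=cloud(c); print(n)
    P=sel(w,(.556,-.16),.04,.02,.25); print(" z range",P[:,2].min(),P[:,2].max())
    for lo,hi in((.06,.08),(.09,.12),(.125,.14),(.155,.175),(.175,.2)):
        Q=P[(P[:,2]>lo)&(P[:,2]<hi)]
        if len(Q)>3: print("  ",lo,len(Q),np.round(Q.mean(0),3),cv2.minAreaRect((Q[:,:2]*1000).astype(np.float32)))
    P=sel(w,(.6,-.156),.1,.143,.18)
    for lo,hi in((.52,.538),(.57,.585)):
        Q=P[(P[:,0]>lo)&(P[:,0]<hi)&(abs(P[:,1]+.16)<.015)]; print("  hook",len(Q),Q.mean(0) if len(Q) else 0)
    for xy in((.541,.389),(.558,.318),(.47,.372),(.487,.301),(.595,-.064)):
        Q=sel(w,xy,.035,.04,.06); print("  reel",circ(Q) if len(Q) else 0)
    Q=sel(w,(.672,.057),.03,.08,.1); print("  knob",len(Q),Q.mean(0))
E
```

```text
[0.41457526 0.02386654 0.27386704] 0.702549852285787 [ 0.29517834 -0.4444111   1.49045784]
top
 z range 0.023389242780899933 0.1910979545289453
   0.06 145 [ 0.544 -0.152  0.07 ] ((562.2595825195312, -156.43820190429688), (64.30188751220703, 50.30087661743164), 5.411619663238525)
   0.09 93 [ 0.552 -0.153  0.106] ((562.197021484375, -150.12567138671875), (59.322181701660156, 36.0611686706543), 25.398340225219727)
   0.125 15 [ 0.555 -0.155  0.132] ((569.6095581054688, -155.7385711669922), (45.86994171142578, 34.03178405761719), 6.689583778381348)
   0.155 80 [ 0.561 -0.156  0.163] ((560.037353515625, -155.8916015625), (68.85950469970703, 33.130340576171875), 18.20302391052246)
   0.175 69 [ 0.552 -0.159  0.185] ((552.3861083984375, -159.63397216796875), (8.961268424987793, 34.34651184082031), 5.621969223022461)
  hook 16 [ 0.53064887 -0.15905872  0.16362187]
  hook 18 [ 0.57765094 -0.1546909   0.15424905]
  reel [5.393e-01 3.899e-01 2.360e-02 2.060e+02 4.540e-02]
  reel [5.585e-01 3.175e-01 2.410e-02 2.060e+02 4.570e-02]
  reel [4.692e-01 3.744e-01 2.360e-02 2.180e+02 4.560e-02]
  re
[... 639 characters left out ...]
57 -0.163  0.163] ((562.0743408203125, -158.97979736328125), (63.118927001953125, 36.76565933227539), 27.149784088134766)
   0.175 55 [ 0.555 -0.165  0.184] ((555.3571166992188, -162.10614013671875), (9.941106796264648, 37.17107009887695), 2.8416407108306885)
  hook 18 [ 0.53279889 -0.16185258  0.16120964]
  hook 18 [ 0.57746524 -0.15778685  0.15265963]
  reel [5.392e-01 3.870e-01 2.740e-02 7.100e+01 4.610e-02]
  reel [5.597e-01 3.145e-01 2.420e-02 7.100e+01 4.590e-02]
  reel [4.699e-01 3.732e-01 2.650e-02 7.200e+01 4.660e-02]
  reel [4.883e-01 3.042e-01 2.690e-02 7.700e+01 4.610e-02]
  reel [ 6.041e-01 -6.450e-02  2.790e-02  1.000e+02  5.240e-02]
  knob 38 [0.67505344 0.05308007 0.08790034]
```

{"method": "arm_command", "body": {"motion": [{"dx": 0.0,"dy": 0.0,"dz": 0.0,"turn": 0.0},{"dx": 0.0,"dy": 0.0,"dz": 0.0,"turn": 0.0},{"dx": 0.0,"dy": 0.0,"dz": 0.0,"turn": 0.0},{"dx": 0.0,"dy": 0.0,"dz": 0.0,"turn": 0.0},{"dx": 0.0,"dy": 0.0,"dz": 0.0,"turn": 0.0},{"dx": 0.0,"dy": 0.0,"dz": 0.0,"turn": 0.0},{"dx": 0.0,"dy": 0.0,"dz": 0.0,"turn": 0.0},{"dx": 0.0,"dy": 0.0,"dz": 0.0,"turn": 0.0},{"dx": 0.0,"dy": 0.0,"dz": 0.0,"turn": 0.0},{"dx": 0.0,"dy": 0.0,"dz": 0.0,"turn": 0.0}]}}

```text
time: 49.4
ee_pos: [0.4163, 0.0211, 0.2723]
tool_rot: [-0.044, 0.999, -0.0, 0.0]
ft_force: [0.2, 0.6, -0.0]
width: 0.7
gripper_force: 0.0
```

```bash
python3 -c "
from workcell import finish_job
print(finish_job())"
```

```text
the job is handed in; nothing more can be done
None
```

I handed the job in at about 49 s of the 210 s allowed, but the hand-in returned no verdict. The last camera measurements show four used reels flat in separate bays, the fresh reel seated, the keeper pushed home, and the guide hanging upright on the front-facing hook.

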